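# Tools back on their shadow tiles

## Task

The job is finished: put the hammer, the wrench, the screwdriver and the pliers from the bench mat back in the red tool tray. Lay each one flat and squarely on the yellow outline of its own shape, working end on working end and each part of the tool over its part of the outline, and do not disturb the jar of bolts or the grease tin that stand between.

Things in the scene. Friction and masses are not known exactly. Their poses are not given: they have to be found in the camera images.
- hammer: ball-pein hammer on its side, 172 mm: steel head 87 mm across at x = +73 mm (26 mm face at -y, ball at +y); yellow neck x = 12 to 60 mm, 24 wide, 20 high; black grip 28 wide, 24 high. About 300 g, balanced near x = +50 mm; grip the neck at x = +38 mm. Origin mid length, 13 mm above what it lies on; x to the head, z up. All tools start on a dark mat with its top at z = 3 mm.
- wrench: steel combination wrench lying flat, 173 mm long, 9 mm thick: open jaw 33 mm wide at the +x end, ring 25 mm across at the -x end, shank 14 mm wide and 8 mm high. About 100 g; grip it across the shank at the origin, fingertips close to the surface. Origin mid length, 4.5 mm above what it lies on; x to the open jaw, z up.
- screwdriver: screwdriver lying down, 172 mm long: red eight-sided handle 28 mm across from x = -86 to +10 mm (black waist near its front), steel blade 7 mm thick from there to the +x tip. About 110 g; grip it across the handle at x = -35 mm. Origin mid length on its axis, 14 mm above what it lies on; x to the tip, z up (unless it rolls about x).
- pliers: pliers lying flat, rigid and closed, 170 mm long: dark steel jaws at the +x end, round pivot 32 mm across at x = +36 mm, two blue handles 15 mm high towards -x, together 36 mm wide at the origin and 45 mm at the widest, near x = -60 mm. About 200 g; grip across both handles at the origin. Origin mid length, 7.5 mm above what they lie on; x to the jaws, z up.
- hammer_tile: black tile 190 x 105 mm fixed in the red tray, with the flat yellow outline of the hammer, 4 mm larger all round. Origin on its top face (10 mm above the bench), middle of the short edge at the handle end; x along the tile to the outline's head end, z up. The tool's origin belongs at x = 95 mm, y = 0, its x axis as the tile's. The tray's rim is 6 mm above the tiles.
- wrench_tile: black tile 190 x 105 mm fixed in the red tray, with the flat yellow outline of the wrench, 4 mm larger all round. Origin on its top face (10 mm above the bench), middle of the short edge at the handle end; x along the tile to the outline's open-jaw end, z up. The tool's origin belongs at x = 95 mm, y = 0, its x axis as the tile's. The tray's rim is 6 mm above the tiles.
- screwdriver_tile: black tile 190 x 105 mm fixed in the red tray, with the flat yellow outline of the screwdriver, 4 mm larger all round. Origin on its top face (10 mm above the bench), middle of the short edge at the handle end; x along the tile to the outline's blade end, z up. The tool's origin belongs at x = 95 mm, y = 0, its x axis as the tile's. The tray's rim is 6 mm above the tiles.
- pliers_tile: black tile 190 x 105 mm fixed in the red tray, with the flat yellow outline of the pliers, 4 mm larger all round. Origin on its top face (10 mm above the bench), middle of the short edge at the handle end; x along the tile to the outline's jaw end, z up. The tool's origin belongs at x = 95 mm, y = 0, its x axis as the tile's. The tray's rim is 6 mm above the tiles.
- bolt_jar: clear jar of bolts with a yellow lid, 62 mm across, 64 mm high, standing on the bench between tray and mat; origin under its centre. Not to be moved.
- grease_tin: green grease tin with a bare metal disc in its lid, 69 mm across, 48 mm high, standing on the bench between tray and mat; origin under its centre. Not to be moved.
There are look-alikes about, which are no part of the job. There is more than one size of the screwdriver; the job needs the middle-sized.

How it is judged:
By the outcome, as a careful person would: the job done as asked, in the order asked, and still so for the second after the job is handed in, with the robot touching nothing.
It also fails if it takes over 112 s, if anything falls off the work surface, if the arm or the gripper's body presses on something with over 40 N, if the wrist force passes 120 N, or if a joint passes its speed limit or range.

## Robot

A 6-joint arm with a two-finger parallel gripper is mounted at the origin on the work surface. World frame = base frame: x ahead of the robot, y to its left, z up, the work surface at z = 0. Lengths are in m, angles in rad, forces in N, time in s.
With the tool pointing down it reaches from about 0.3 to 0.875 m from the base axis. Payload 6.4 kg.
Tool frame: the origin (TCP) lies on the centre line of the jaws, within the pads' length; the fingertips stand 25 mm ahead of it and the grasp point (between the pads) lies 6 mm ahead of it; z points along the fingers, y is the line along which they close (so a half turn about z gives the same grasp; the last joint's range is limited). The gripper opens to 85 mm and grips with 20 to 120 N. Pads are 22 mm wide; open, the fingers measure 114 mm over their backs; the gripper's body (76 mm by 85 mm) begins 54 mm behind the grasp point. The pads swing forward as they close: fully open they stand 13 mm farther back than shut.
Start: joints at [-0.206, 0.181, 1.607, -0, 1.354, -0.206], TCP at [0.575, 0, 0.256] pointing down, gripper open.
Joint ranges: [-2.99, 2.99], [-0.89, 2.07], [0.3, 2.58], [-1.14, 4.28], [0, 2.63], [-3.12, 3.12]. Speed limits (rad/s): [2.57, 2.57, 3.01, 3.14, 3.14, 3.14].

## Interface

Orientations are given as a unit quaternion [x, y, z, w].
In Python, from cell import arm gives the robot as it stands.
- The arm moves only by the shell command python3 -m jog 'ROWS' [FORCE]. ROWS is JSON, a list of rows, each an object with "offset": the shift along the tool's x, y, z in mm, a list of three; "dr": the turn, a rotation vector about the tool's x, y, z in degrees, a list of three; "fingers": the finger opening in mm, from 0 to 85.4. In form: [{"offset": [tx, ty, tz], "dr": [rx, ry, rz], "fingers": fingers}, ...]. A call has 1 to 20 rows; each row shifts and turns the commanded pose from where the row before left it, along the tool's axes as they then stand; what a row does not reach is not made up. A row lasts 1/10 s, in which the tool goes at most 50 mm and 8.59 degrees, less where a joint would pass 70% of its speed; a pose out of reach is approached as far as the arm can. A call is refused whole if a number of a shift passes 50 or a number of a turn 8.59, either way. A call with a gripper value outside its range is refused whole. The fingers move at their own pace and stop on an object; FORCE is the grip in N (left out, the last holds). Time passes only in rows, so rows that do not move let the fingers close. It gives the time, the measured TCP pose, the force, the opening and the grip force at its end, in the units of the state.
- arm.state(): the state, without advancing time (a new reading comes with each control period).
- arm.read_camera(name): name is "scene" or "side" or "wrist"; returns a dict with "pixels" (420x560x3 uint8, red, green, blue), "camera_matrix" (3x3 intrinsics, pixels), "R" (3x3) and "t" (3): a world point X has camera coordinates R X + t. Camera axes: x right, y down, z forward; pixel columns grow to the right and rows downward; lengths in m; the calibration is good to about 2 mm. A picture is of the moment at which its call begins. There is no depth.
- arm.finish_job(): hands the job in; it is judged then, once.
The state is a dict: "time_s": time; "joint_pos": joint angles; "qvel": joint speeds; "tau": joint torques, N m; "eef_pos": TCP position; "tcp_rot": TCP orientation; "wrist_force": force on the tool from outside, world axes, zero at the start; "wrist_torque": the same for the moment, N m; "grip_width": finger opening in m; "grip_force": force on a finger pad.
Only numpy, scipy, OpenCV 4.12 (cv2) and the standard library are available. Lean on these libraries where they do the work, as an engineer would, in place of code of your own. Each camera call takes 0.05 s, during which the arm holds its last target. There are 200 camera calls.

## Working session

There is one attempt and no reset: what is moved stays moved. The work goes in short steps, Python scripts to look and compute and a shell command to move; the robot and the scene stay as the last step left them, time stands still between calls to the robot, and variables do not carry over. Pictures are saved under pics/ and viewed, at most 14 in all, crops included, and the job is handed in when it is done.

```bash
mkdir -p pics; ls; cat > h.py <<'E'
import numpy as np, cv2
from cell import arm
def ray(c,uv,z):
    K=np.array(c['camera_matrix']);R=np.array(c['R']);t=np.array(c['t'])
    uv=np.atleast_2d(np.asarray(uv,float))
    d=(R.T@np.linalg.inv(K)@np.c_[uv,np.ones(len(uv))].T).T
    o=-R.T@t
    return o+d*((z-o[2])/d[:,2])[:,None]
def proj(c,X):
    K=np.array(c['camera_matrix']);R=np.array(c['R']);t=np.array(c['t'])
    p=(K@(R@np.atleast_2d(X).T+t[:,None])).T
    return p[:,:2]/p[:,2:]
def top(c,x0,y0,x1,y1,z,s=1.0):
    # rectified top view at height z; s px per mm; col = y from high to low, row = x from high to low
    w=int((y1-y0)*1000*s);h=int((x1-x0)*1000*s)
    P=np.array([[x1,y1,z],[x1,y0,z],[x0,y0,z],[x0,y1,z]])
    H=cv2.getPerspectiveTransform(proj(c,P).astype(np.float32),np.float32([[0,0],[w,0],[w,h],[0,h]]))
    return cv2.warpPerspective(c['pixels'],H,(w,h))
def save(n,im): cv2.imwrite('pics/'+n,cv2.cvtColor(np.ascontiguousarray(im),cv2.COLOR_RGB2BGR))
E
python3 - <<'E'
from h import *
import pickle
for n in ['scene','side','wrist']:
    c=arm.read_camera(n); save(n+'0.png',c['pixels']); pickle.dump(c,open(n+'0.pkl','wb'))
    print(n,-np.array(c['R']).T@np.array(c['t']), np.array(c['R']).round(2).tolist())
print(arm.state())
E
```

```text
pics
scene [ 0.78340719 -0.59972479  0.94677433] [[0.85, 0.53, -0.01], [0.43, -0.69, -0.57], [-0.31, 0.48, -0.82]]
side [-0.06036769 -0.87602708  0.96270387] [[0.87, -0.5, 0.02], [-0.33, -0.6, -0.73], [0.38, 0.62, -0.68]]
wrist [0.57552016 0.07794611 0.37298335] [[1.0, -0.0, -0.0], [0.0, -0.95, 0.3], [-0.0, -0.3, -0.95]]
{'time_s': 0.15, 'joint_pos': array([-2.06255709e-01,  1.81348571e-01,  1.60774326e+00,  2.39139907e-05,
        1.35380078e+00, -2.06301651e-01]), 'qvel': array([-0.00047859, -0.0001654 , -0.0036621 , -0.00077414,  0.00082457,
       -0.00079311]), 'tau': array([ 1.94259010e-03, -4.45260644e+01, -3.51692533e+01, -1.26067753e-04,
        5.82284134e-03,  2.14055274e-05]), 'eef_pos': array([5.74629160e-01, 1.27575898e-04, 2.55620302e-01]), 'tcp_rot': array([ 7.07092214e-01,  7.07121049e-01, -3.45951497e-04, -5.50382396e-04]), 'wrist_force': array([ 0.59535252,  0.23404203, -0.28760075]), 'wrist_torque': array([0.01627521, 0.03331828, 0.00777387]), 'grip_force': 0.0, 'grip_width': 0.08522797061716413}
```

View pics/scene0.png

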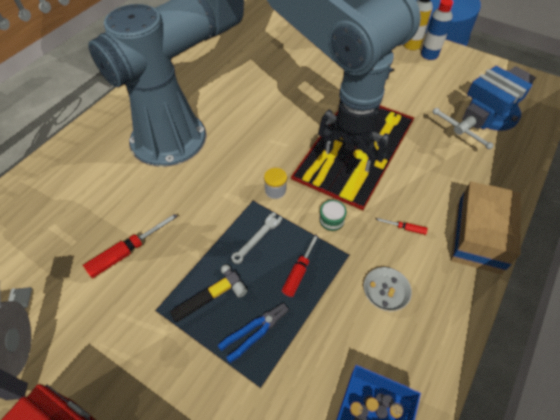

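View pics/side0.png

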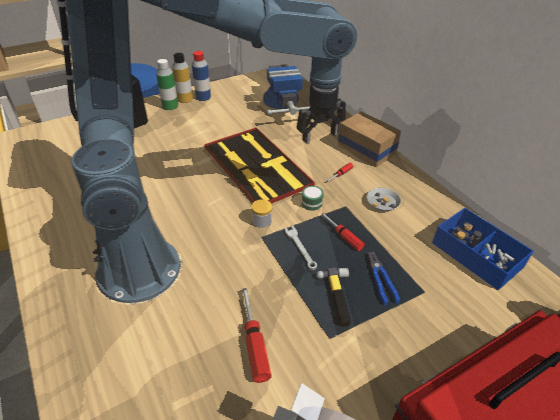

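Scene view: the mat holds the wrench (257,238), hammer (210,293), screwdriver (300,268) and pliers (253,333). Jar at (276,183), tin at (333,213), tray at (355,150). Three screwdrivers are visible: a large one at (130,245), one on the mat at (300,268) and a small one at (402,226). The one on the mat fits as the middle-sized. I'll rectify the views to confirm.

```bash
python3 - <<'E'
from h import *
import pickle
c=pickle.load(open('side0.pkl','rb')); s=pickle.load(open('scene0.pkl','rb'))
print('screwdriver lens', [np.linalg.norm(np.diff(ray(s,p,0.01),axis=0)) for p in ([(88,272),(177,216)],[(289,293),(315,238)],[(377,219),(427,230)])])
print('tray corners side',ray(c,[(205,146),(257,128),(314,182),(262,205)],0.01).round(3).tolist())
print('mat corners scene',ray(s,[(255,203),(349,256),(263,378),(160,308)],0.003).round(3).tolist())
print('jar,tin',ray(s,[(276,176)],.064).round(3),ray(c,[(262,206)],.064).round(3),ray(s,[(333,207)],.048).round(3),ray(c,[(313,189)],.048).round(3))
a=top(c,0.25,-0.5,0.85,0.3,0.008,1.0); 
for k in range(0,800,100): cv2.line(a,(k,0),(k,6),(255,0,255),2)
save('top0.png',a)
E
```

```text
screwdriver lens [np.float64(0.2512431090869244), np.float64(0.1633036287809019), np.float64(0.12739294536061113)]
tray corners side [[0.382, 0.441, 0.01], [0.605, 0.457, 0.01], [0.621, 0.073, 0.01], [0.415, 0.056, 0.01]]
mat corners scene [[0.362, -0.063, 0.003], [0.65, -0.073, 0.003], [0.629, -0.427, 0.003], [0.344, -0.425, 0.003]]
jar,tin [[0.388 0.004 0.064]] [[ 0.386 -0.001  0.064]] [[0.558 0.006 0.048]] [[0.572 0.007 0.048]]
```

View pics/top0.png

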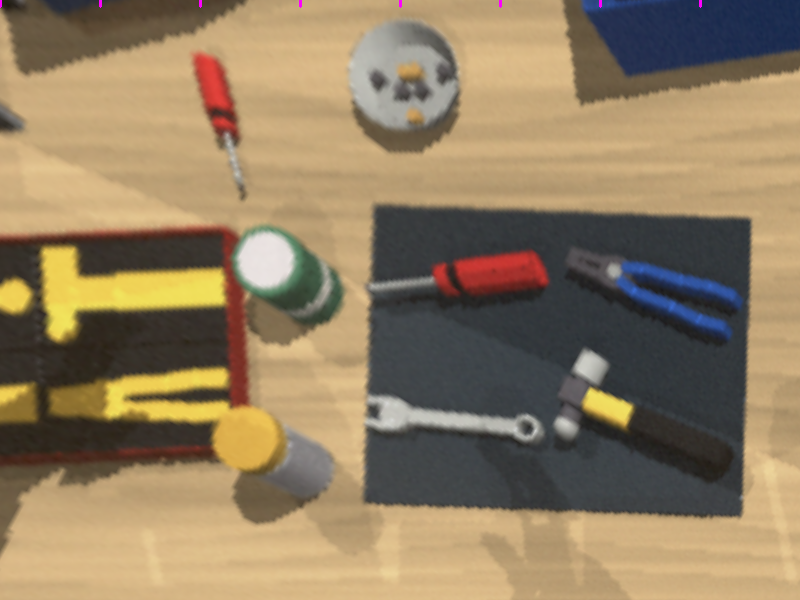

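The rectified top view shows the mat screwdriver at (460,275), about 163–170 mm long. The others are 251 mm and 127 mm, so the mat one is the middle size. Tray tiles: hammer at (140,290) and pliers at (140,395), with two more to the left. Next is an enlarged tray view plus the screwdriver crop.

```bash
python3 - <<'E'
from h import *
import pickle
c=pickle.load(open('side0.pkl','rb')); s=pickle.load(open('scene0.pkl','rb'))
a=top(c,0.36,0.04,0.66,0.48,0.010,1.8)
b=cv2.resize(s['pixels'][220:310,260:360],None,fx=2.2,fy=2.2,interpolation=cv2.INTER_CUBIC)
im=np.zeros((540,792,3),np.uint8); im[:,:]=a; 
b2=top(s,0.35,-0.44,0.66,-0.06,0.010,1.8); 
save('tray0.png',im); save('mat0.png',b2)
hs=cv2.cvtColor(a,cv2.COLOR_RGB2HSV)
m=cv2.inRange(hs,(20,120,110),(35,255,255))
cs,_=cv2.findContours(m,cv2.RETR_EXTERNAL,cv2.CHAIN_APPROX_NONE)
for k in cs:
    if cv2.contourArea(k)<500: continue
    (cx,cy),(w,h),an=cv2.minAreaRect(k); print('rect px',round(cx),round(cy),'world',round(.66-cy/1800,4),round(.48-cx/1800,4),'mm',round(w/1.8),round(h/1.8),round(an,1), cv2.contourArea(k)/3.24)
E
```

```text
rect px 228 392 world 0.4424 0.3532 mm 40 181 87.7 5233.4876543209875
rect px 624 376 world 0.4511 0.1332 mm 220 95 17.6 8988.425925925925
rect px 222 202 world 0.5479 0.3568 mm 42 185 88.2 5361.574074074074
rect px 566 184 world 0.5575 0.1653 mm 97 184 88.2 8869.444444444443
```

View pics/tray0.png

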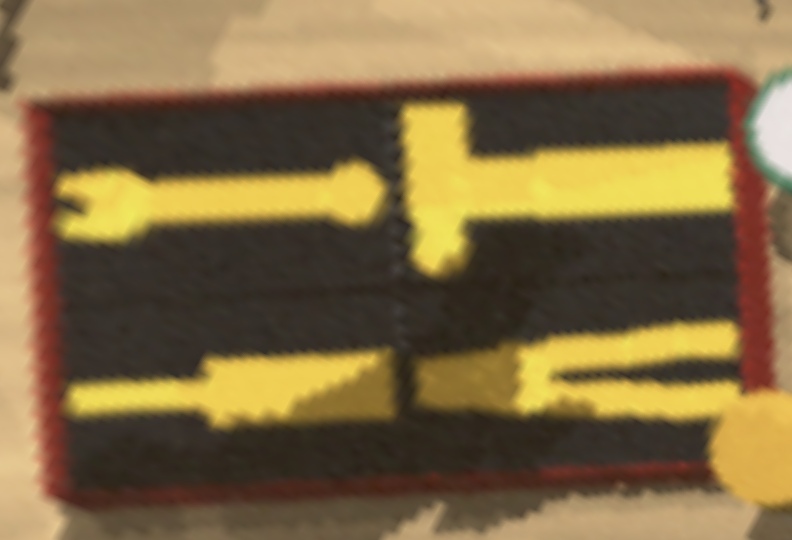

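View pics/mat0.png

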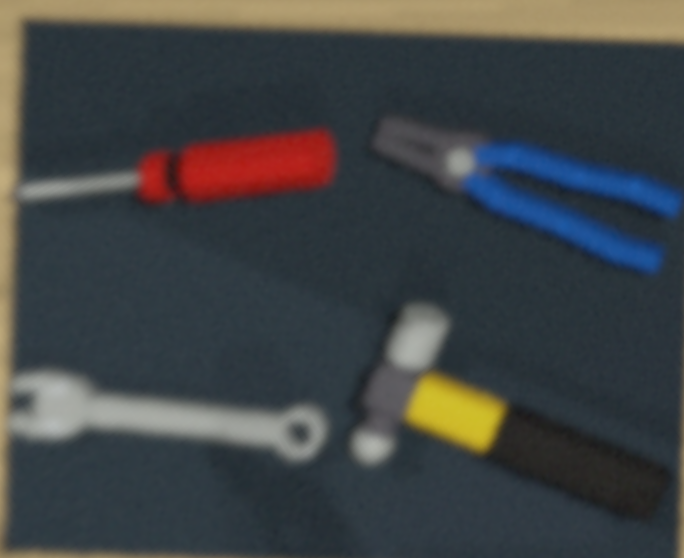

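Wrench tile at (222,202), hammer tile at (566,184), screwdriver tile at (228,392) and pliers tile at (577,376). All four working ends point image-left, which is +y. The mat crop confirms the middle-sized screwdriver at (180,165), and its tools also point left. Now moving above the hammer.

```bash
python3 -m jog '[{"offset":[-40,-18,0],"dr":[0,0,0],"fingers":70},{"offset":[-40,-18,0],"dr":[0,0,0],"fingers":70},{"offset":[-40,-18,0],"dr":[0,0,0],"fingers":70},{"offset":[-40,-18,0],"dr":[0,0,0],"fingers":70},{"offset":[-40,-18,0],"dr":[0,0,0],"fingers":70},{"offset":[-40,-18,0],"dr":[0,0,0],"fingers":70},{"offset":[-40,-18,0],"dr":[0,0,0],"fingers":70},{"offset":[-30,-18,0],"dr":[0,0,0],"fingers":70},{"offset":[0,0,0],"dr":[0,0,0],"fingers":70},{"offset":[0,0,0],"dr":[0,0,0],"fingers":70}]'
cat > m.py <<'E'
from h import *
import pickle
def mask(im,lo,hi): return cv2.inRange(cv2.cvtColor(im,cv2.COLOR_RGB2HSV),lo,hi)
def blobs(m,amin=60):
    m=cv2.morphologyEx(m,cv2.MORPH_OPEN,np.ones((3,3)))
    cs,_=cv2.findContours(m,cv2.RETR_EXTERNAL,cv2.CHAIN_APPROX_NONE)
    return sorted([k for k in cs if cv2.contourArea(k)>amin],key=cv2.contourArea,reverse=True)
def rect(c,k,z):
    # contour cast on plane z -> centre (m), long axis yaw from world +y (deg, + towards -x), size mm
    P=ray(c,k[:,0,:]+0.0,z)[:,:2]*1000
    (cx,cy),(w,h),an=cv2.minAreaRect(P.astype(np.float32))
    b=cv2.boxPoints(((cx,cy),(w,h),an)); e=[b[1]-b[0],b[2]-b[1]]; e=max(e,key=np.linalg.norm)
    e=e if e[1]>0 else -e
    return (round(float(cx),1),round(float(cy),1)),round(float(np.degrees(np.arctan2(-e[0],e[1]))),1),sorted((round(float(w),1),round(float(h),1)))
def px(k): return k[:,0,:].mean(0).round().tolist()
E
python3 - <<'E'
from m import *
c=arm.read_camera('wrist'); save('w1.png',c['pixels']); pickle.dump(c,open('w1.pkl','wb'))
s=pickle.load(open('scene0.pkl','rb')); d=pickle.load(open('side0.pkl','rb'))
for n,q in (('scene',s),('side',d),('wrist',c)):
    for nm,lo,hi,z in (('hamneck',(20,120,90),(35,255,255),.018),('red',(0,150,80),(8,255,255),.017),('blue',(104,140,60),(120,255,255),.012)):
        for k in blobs(mask(q['pixels'],lo,hi))[:7]:
            r=rect(q,k,z)
            if 330<r[0][0]<660 and -450<r[0][1]<-60: print(n,nm,px(k),r)
print(arm.state()['eef_pos'])
E
```

```text
time_s: 1.15
eef_pos: [0.4305, -0.3103, 0.2559]
tcp_rot: [0.708, 0.706, 0.0, -0.0]
wrist_force: [0.2, -0.1, -0.1]
grip_width: 0.0698
grip_force: 0.0
scene hamneck [219.0, 287.0] ((434.0, -315.4), -22.6, [32.4, 50.9])
scene red [294.0, 279.0] ((569.2, -203.6), 8.0, [30.1, 85.6])
scene blue [244.0, 338.0] ((550.1, -378.4), -20.0, [54.2, 116.6])
side hamneck [335.0, 282.0] ((437.5, -313.2), -23.7, [25.4, 48.1])
side red [352.0, 239.0] ((571.5, -207.3), 6.3, [36.1, 87.9])
side blue [390.0, 285.0] ((564.9, -385.9), -15.9, [17.2, 119.2])
side blue [380.0, 286.0] ((539.2, -375.7), -23.3, [14.7, 122.8])
wrist hamneck [286.0, 183.0] ((433.8, -317.8), -23.3, [26.4, 50.1])
wrist red [421.0, 75.0] ((570.9, -206.2), 6.3, [32.5, 75.8])
wrist red [422.0, 16.0] ((564.4, -152.4), -81.6, [13.9, 26.0])
wrist blue [385.0, 230.0] ((548.1, -378.7), -15.7, [51.3, 116.1])
[ 0.43101299 -0.30954827  0.25598384]
```

View pics/w1.png

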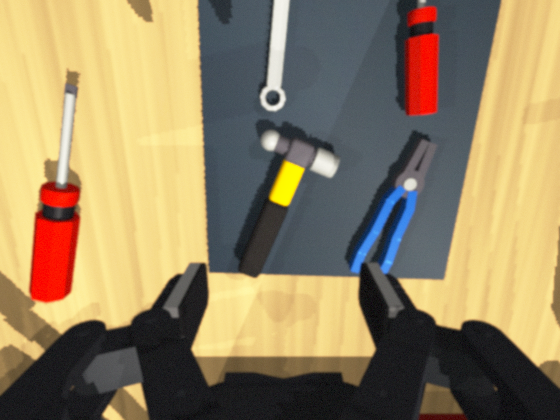

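The wrist view shows the hammer neck at (286,183), wrench ring at (272,97), screwdriver handle at (421,75) and pliers at (395,215). Hammer neck centre is about (434,-316) mm with yaw 23°. Approaching, with a check before closing.

```bash
python3 -m jog '[{"offset":[-5,4,20],"dr":[0,0,0],"fingers":60},{"offset":[0,0,30],"dr":[0,0,8],"fingers":60},{"offset":[0,0,30],"dr":[0,0,8],"fingers":60},{"offset":[0,0,30],"dr":[0,0,7.3],"fingers":60},{"offset":[0,0,30],"dr":[0,0,0],"fingers":60},{"offset":[0,0,0],"dr":[0,0,0],"fingers":60},{"offset":[0,0,0],"dr":[0,0,0],"fingers":60}]'
python3 - <<'E'
from m import *
c=arm.read_camera('wrist'); save('w2.png',c['pixels'])
for k in blobs(mask(c['pixels'],(20,120,90),(35,255,255)))[:2]: print(px(k),rect(c,k,.024), rect(c,k,.016))
print(arm.state()['eef_pos'])
E
```

```text
time_s: 1.9
eef_pos: [0.4355, -0.3139, 0.1164]
tcp_rot: [0.835, 0.551, -0.0, -0.001]
wrist_force: [0.8, -0.5, -0.3]
grip_width: 0.06
grip_force: 0.0
[282.0, 225.0] ((434.3, -316.6), -22.3, [24.5, 47.6]) ((433.1, -319.4), -22.3, [25.5, 49.4])
[ 0.43610965 -0.31481581  0.11760891]
```

```bash
python3 -m jog '[{"offset":[0,0,30],"dr":[0,0,0],"fingers":60},{"offset":[0,0,30],"dr":[0,0,0],"fingers":60},{"offset":[0,0,18],"dr":[0,0,0],"fingers":60},{"offset":[0,0,8],"dr":[0,0,0],"fingers":60},{"offset":[0,0,0],"dr":[0,0,0],"fingers":15},{"offset":[0,0,0],"dr":[0,0,0],"fingers":15},{"offset":[0,0,0],"dr":[0,0,0],"fingers":15},{"offset":[0,0,0],"dr":[0,0,0],"fingers":15},{"offset":[0,0,0],"dr":[0,0,0],"fingers":15}]' 80
```

```text
time_s: 2.85
eef_pos: [0.4359, -0.316, 0.0324]
tcp_rot: [0.835, 0.55, 0.0, 0.001]
wrist_force: [-1.1, 1.0, 6.1]
grip_width: 0.0221
grip_force: 78.9
```

```bash
python3 -m jog '[{"offset":[0,0,-15],"dr":[0,0,0],"fingers":15},{"offset":[0,0,-30],"dr":[0,0,0],"fingers":15},{"offset":[0,0,-40],"dr":[0,0,0],"fingers":15},{"offset":[0,0,-40],"dr":[0,0,0],"fingers":15},{"offset":[0,0,-40],"dr":[0,0,-6.5],"fingers":15},{"offset":[0,0,-40],"dr":[0,0,-6.5],"fingers":15},{"offset":[0,0,-40],"dr":[0,0,-6.5],"fingers":15},{"offset":[0,0,-20],"dr":[0,0,-6],"fingers":15},{"offset":[35,8,0],"dr":[0,0,0],"fingers":15},{"offset":[35,8,0],"dr":[0,0,0],"fingers":15},{"offset":[35,8,0],"dr":[0,0,0],"fingers":15},{"offset":[35,8,0],"dr":[0,0,0],"fingers":15},{"offset":[35,8,0],"dr":[0,0,0],"fingers":15},{"offset":[35,8,0],"dr":[0,0,0],"fingers":15},{"offset":[35,8,0],"dr":[0,0,0],"fingers":15},{"offset":[35,8,0],"dr":[0,0,0],"fingers":15},{"offset":[35,8,0],"dr":[0,0,0],"fingers":15},{"offset":[15,5,0],"dr":[0,0,0],"fingers":15},{"offset":[0,0,0],"dr":[0,0,0],"fingers":15},{"offset":[0,0,0],"dr":[0,0,0],"fingers":15}]'
python3 - <<'E'
from m import *
c=arm.read_camera('wrist'); save('w3.png',c['pixels']); pickle.dump(c,open('w3.pkl','wb'))
d=arm.read_camera('side'); save('s3.png',d['pixels'])
for k in blobs(mask(c['pixels'],(20,120,90),(35,255,255)))[:7]: print(px(k),rect(c,k,.010))
print(arm.state()['eef_pos'],arm.state()['wrist_force'],arm.state()['wrist_torque'])
E
```

```text
time_s: 4.85
eef_pos: [0.4989, 0.0178, 0.296]
tcp_rot: [0.693, 0.721, -0.0, 0.0]
wrist_force: [0.1, -0.8, -4.3]
grip_width: 0.0221
grip_force: 79.0
[283.0, 289.0] ((507.1, -160.1), 3.5, [75.7, 150.9])
[245.0, 66.0] ((452.0, 134.4), 2.3, [56.1, 129.1])
[339.0, 62.0] ((558.8, 138.6), 2.6, [39.7, 129.4])
[175.0, 184.0] ((362.3, -6.2), -41.3, [59.6, 75.7])
[64.0, 201.0] ((219.7, -36.0), 0.2, [21.0, 33.5])
[498.0, 7.0] ((724.4, 202.7), -87.7, [14.2, 16.7])
[481.0, 269.0] ((776.6, -111.5), 4.4, [10.7, 20.1])
[0.49902911 0.01692145 0.29571042] [-0.5082403   0.40194449 -4.14239196] [-0.07489895  0.00424099 -0.02028131]
```

View pics/w3.png

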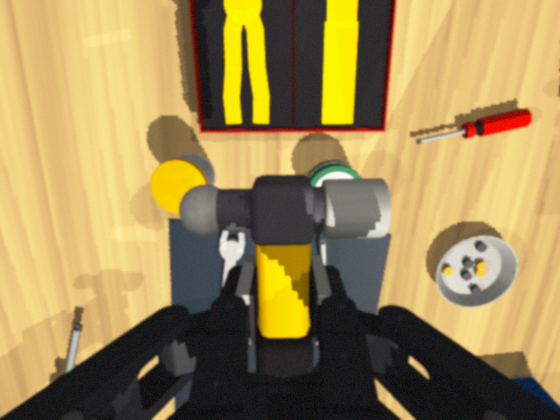

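Held hammer is straight in the hand: neck at (283,289), head at (283,208). The pliers and hammer outlines are partly visible at (245,66) and (339,62). Going 80 mm further to see the outlines in full.

```bash
python3 -m jog '[{"offset":[30,10,0],"dr":[0,0,0],"fingers":15},{"offset":[30,10,0],"dr":[0,0,0],"fingers":15},{"offset":[25,10,0],"dr":[0,0,0],"fingers":15},{"offset":[0,0,0],"dr":[0,0,0],"fingers":15},{"offset":[0,0,0],"dr":[0,0,0],"fingers":15}]'
python3 - <<'E'
from m import *
c0=pickle.load(open('w3.pkl','rb'))
c=arm.read_camera('wrist'); save('w4.png',c['pixels']); pickle.dump(c,open('w4.pkl','wb'))
p=arm.state()['eef_pos']; print(p)
for n,q in (('w3',c0),('w4',c)):
  for k in blobs(mask(q['pixels'],(22,180,90),(32,255,255)))[:5]:
    print(n,px(k),rect(q,k,.010),'ends y',ray(q,k[:,0,:],.01)[:,1].min().round(4),ray(q,k[:,0,:],.01)[:,1].max().round(4), 'held',rect(q,k,p[2]-.006))
# red tray mask edge
m=mask(c['pixels'],(0,120,40),(8,255,255))|mask(c['pixels'],(172,120,40),(180,255,255))
for k in blobs(m)[:3]: print('red',px(k),rect(c,k,.016))
E
```

```text
time_s: 5.45
eef_pos: [0.5259, 0.1031, 0.2952]
tcp_rot: [0.693, 0.721, -0.0, -0.0]
wrist_force: [-0.8, -0.7, -3.9]
grip_width: 0.0225
grip_force: 79.1
[0.52585168 0.10272504 0.29518948]
w3 [283.0, 289.0] ((507.2, -160.6), 3.7, [75.2, 150.1]) ends y -0.2359 -0.0841 held ((499.9, 16.7), 3.7, [23.2, 46.2])
w3 [245.0, 66.0] ((451.5, 134.4), 2.3, [54.9, 129.1]) ends y 0.0689 0.1997 held ((482.7, 107.6), 2.3, [16.9, 39.8])
w3 [340.0, 61.0] ((558.9, 138.6), 2.5, [39.0, 129.3]) ends y 0.0734 0.2038 held ((515.8, 108.9), 2.5, [12.0, 39.8])
w3 [176.0, 183.0] ((363.5, -5.8), -42.2, [55.6, 71.7]) ends y -0.0447 0.0248 held ((455.6, 64.4), -42.2, [17.1, 22.1])
w4 [313.0, 94.0] ((558.2, 168.4), 3.4, [97.2, 174.9]) ends y 0.0814 0.2581 held ((534.3, 177.1), 3.4, [29.8, 53.6])
w4 [221.0, 123.0] ((452.9, 162.8), 0.2, [54.8, 176.0]) ends y 0.0748 0.2508 held ((502.1, 175.4), 0.2, [16.8, 53.9])
w4 [283.0, 289.0] ((534.4, -74.2), 2.6, [75.3, 149.7]) ends y -0.1498 0.0015 held ((527.0, 102.8), 2.6, [23.1, 45.9])
w4 [160.0, 255.0] ((364.7, -22.4), -87.8, [69.9, 71.2]) ends y -0.0578 0.0129 held ((475.0, 118.6), -87.8, [21.4, 21.8])
w4 [214.0, 10.0] ((445.6, 272.5), -87.8, [20.9, 38.2]) ends y 0.2615 0.2837 held ((499.8, 209.0), -87.8, [6.4, 11.7])
red [262.0, 71.0] ((503.0, 177.7), -87.4, [213.3, 219.3])
red [466.0, 191.0] ((756.2, 85.7), -74.0, [23.1, 59.6])
red [434.0, 197.0] ((717.1, 75.2), 10.5, [14.9, 18.0])
```

View pics/w4.png

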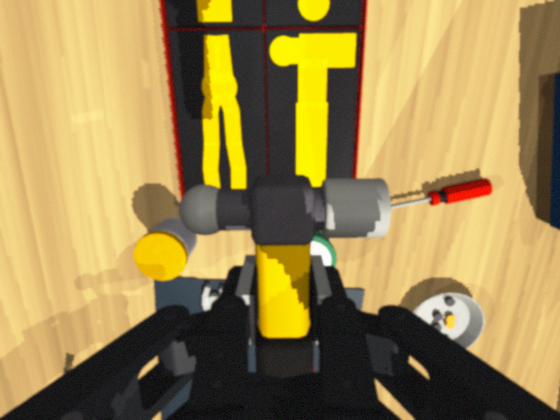

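The whole hammer outline is visible, head at (312,50) and handle end at (310,186). Estimated tool origin target is (557.7,165.2) mm with yaw 2.4°, and the side and wrist cameras agree. Moving over it and descending part-way.

```bash
python3 -m jog '[{"offset":[30,10,20],"dr":[0,0,0],"fingers":15},{"offset":[30,10,30],"dr":[0,0,0],"fingers":15},{"offset":[28,8,30],"dr":[0,0,0],"fingers":15},{"offset":[10,6,30],"dr":[0,0,0],"fingers":15},{"offset":[0,0,30],"dr":[0,0,0],"fingers":15},{"offset":[0,0,30],"dr":[0,0,0],"fingers":15},{"offset":[0,0,30],"dr":[0,0,0],"fingers":15},{"offset":[0,0,20],"dr":[0,0,0],"fingers":15},{"offset":[0,0,0],"dr":[0,0,0],"fingers":15},{"offset":[0,0,0],"dr":[0,0,0],"fingers":15}]'
python3 - <<'E'
from m import *
s=arm.read_camera('scene');d=arm.read_camera('side'); p=arm.state()
print(p['eef_pos'],p['tcp_rot'])
im=np.hstack([cv2.resize(s['pixels'][70:230,270:430],(400,400),interpolation=2),cv2.resize(d['pixels'][90:250,190:350],(400,400),interpolation=2)])
save('p5.png',im)
E
```

```text
time_s: 6.5
eef_pos: [0.5566, 0.202, 0.0757]
tcp_rot: [0.694, 0.72, -0.0, -0.0]
wrist_force: [1.1, 0.0, -2.5]
grip_width: 0.0221
grip_force: 79.1
[0.55768816 0.20261072 0.07713904] [0.69370504 0.72025767 0.00115528 0.00093098]
```

View pics/p5.png

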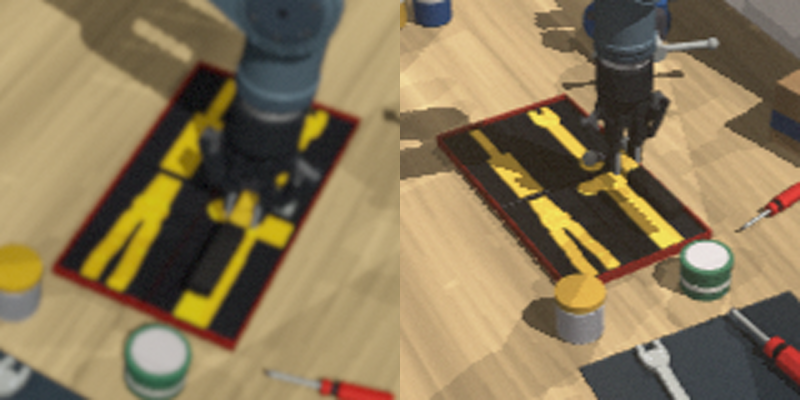

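Scene and side crops show the hammer above its outline with the head on the tray-middle side. Lowering it.

```bash
python3 -m jog '[{"offset":[0,-1,20],"dr":[0,0,0],"fingers":15},{"offset":[0,0,10],"dr":[0,0,0],"fingers":15},{"offset":[0,0,3],"dr":[0,0,0],"fingers":15},{"offset":[0,0,2],"dr":[0,0,0],"fingers":15},{"offset":[0,0,0],"dr":[0,0,0],"fingers":15},{"offset":[0,0,0],"dr":[0,0,0],"fingers":15}]'
```

```text
time_s: 7.2
eef_pos: [0.5557, 0.2031, 0.041]
tcp_rot: [0.693, 0.721, 0.0, 0.0]
wrist_force: [0.4, -0.5, -3.7]
grip_width: 0.022
grip_force: 79.2
```

```bash
python3 -m jog '[{"offset":[-1,0,1],"dr":[0,0,0],"fingers":15},{"offset":[0,0,1],"dr":[0,0,0],"fingers":15},{"offset":[0,0,0],"dr":[0,0,0],"fingers":15}]'; python3 -m jog '[{"offset":[0,0,0],"dr":[0,0,0],"fingers":40},{"offset":[0,0,0],"dr":[0,0,0],"fingers":40},{"offset":[0,0,0],"dr":[0,0,0],"fingers":40},{"offset":[0,0,-20],"dr":[0,0,0],"fingers":45},{"offset":[0,0,-40],"dr":[0,0,0],"fingers":60},{"offset":[0,0,-40],"dr":[0,0,0],"fingers":60},{"offset":[0,0,-40],"dr":[0,0,0],"fingers":60},{"offset":[-20,0,-40],"dr":[0,0,0],"fingers":60},{"offset":[-40,0,-40],"dr":[0,0,0],"fingers":60},{"offset":[-40,0,-20],"dr":[0,0,0],"fingers":60},{"offset":[-10,0,0],"dr":[0,0,0],"fingers":60},{"offset":[0,0,0],"dr":[0,0,0],"fingers":60},{"offset":[0,0,0],"dr":[0,0,0],"fingers":60}]'
python3 - <<'E'
from m import *
c=arm.read_camera('wrist'); save('w6.png',c['pixels']); pickle.dump(c,open('w6.pkl','wb'))
print(arm.state()['eef_pos'])
E
```

```text
time_s: 7.5
eef_pos: [0.5557, 0.202, 0.0394]
tcp_rot: [0.693, 0.721, 0.0, 0.0]
wrist_force: [-2.7, -0.7, 4.5]
grip_width: 0.0223
grip_force: 80.3
time_s: 8.8
eef_pos: [0.5586, 0.0973, 0.2722]
tcp_rot: [0.694, 0.72, -0.001, -0.001]
wrist_force: [0.2, 0.6, -0.1]
grip_width: 0.0597
grip_force: 0.0
[0.55846843 0.09776371 0.27203496]
```

View pics/w6.png

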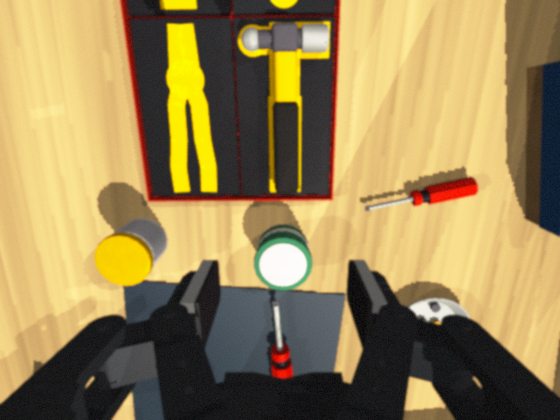

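Hammer lies on its outline, with an even yellow margin around the grip (286,144) and head (288,38). I'll check the margins numerically and take the pliers tile from the same picture.

```bash
python3 - <<'E'
from m import *
c=pickle.load(open('w6.pkl','rb'))
m=mask(c['pixels'],(22,180,70),(32,255,255))
b=blobs(m,30)
for k in b[:6]: print(px(k),rect(c,k,.010))
for r in (110,120,130,150,170,180): 
    cols=np.where(m[r,255:320])[0]+255; X=ray(c,[(j,r) for j in cols],.01)[:,0]*1000
    g=np.diff(cols); i=g.argmax(); print(r,'L margin',cols[0],cols[i],'R',cols[i+1],cols[-1], 'outer mid',(X[0]+X[-1]).round(1)/2,'y',ray(c,[(286,r)],.01)[0,1].round(4),'black mid@z.02',ray(c,[(cols[i]+cols[i+1])/2*np.array([1,0])+np.array([0,r])],.02)[0,:2].round(4))
col=np.where(m[:,286])[0]; print('col286',col.min(),col.max(),ray(c,[(286,col.min()),(286,col.max())],.01)[:,1])
E
```

```text
[189.0, 120.0] ((450.9, 159.9), 2.2, [55.7, 180.0])
[283.0, 111.0] ((544.6, 155.0), -7.1, [98.2, 161.9])
[123.0, 259.0] ((358.5, -23.6), -7.7, [71.1, 73.1])
[178.0, 4.0] ((445.8, 266.5), -87.9, [8.0, 38.2])
[283.0, 3.0] ((552.1, 270.9), -87.9, [7.1, 26.3])
[264.0, 26.0] ((532.7, 251.2), -87.8, [5.5, 17.6])
110 L margin 268 273 R 298 301 outer mid 557.65 y 0.1681 black mid@z.02 [0.5587 0.1683]
120 L margin 268 273 R 298 301 outer mid 558.05 y 0.1574 black mid@z.02 [0.5591 0.1579]
130 L margin 268 273 R 298 301 outer mid 558.5 y 0.1465 black mid@z.02 [0.5595 0.1472]
150 L margin 269 273 R 298 301 outer mid 559.95 y 0.1241 black mid@z.02 [0.5604 0.1254]
170 L margin 269 274 R 298 301 outer mid 560.9 y 0.1008 black mid@z.02 [0.5619 0.1028]
180 L margin 269 274 R 298 301 outer mid 561.35 y 0.0889 black mid@z.02 [0.5624 0.0912]
col286 0 102 [0.27457463 0.17656209]
```

```bash
python3 -m jog '[{"offset":[-35,-20,0],"dr":[0,0,0],"fingers":50},{"offset":[-35,-20,0],"dr":[0,0,0],"fingers":50},{"offset":[-35,-20,0],"dr":[0,0,0],"fingers":50},{"offset":[-35,-20,0],"dr":[0,0,0],"fingers":50},{"offset":[-35,-20,0],"dr":[0,0,0],"fingers":50},{"offset":[-35,-20,10],"dr":[0,0,0],"fingers":50},{"offset":[-33,-18,20],"dr":[0,0,0],"fingers":50},{"offset":[0,0,40],"dr":[0,0,7.8],"fingers":50},{"offset":[0,0,20],"dr":[0,0,0],"fingers":50},{"offset":[0,0,0],"dr":[0,0,0],"fingers":50},{"offset":[0,0,0],"dr":[0,0,0],"fingers":50}]'
python3 - <<'E'
from m import *
c=arm.read_camera('wrist'); save('w7.png',c['pixels']); pickle.dump(c,open('w7.pkl','wb'))
print(arm.state()['eef_pos'])
m=mask(c['pixels'],(0,0,125),(180,70,255))
for k in blobs(m)[:6]: print(px(k),rect(c,k,.010))
E
```

```text
time_s: 9.95
eef_pos: [0.4309, -0.1504, 0.1834]
tcp_rot: [0.74, 0.672, -0.0, -0.001]
wrist_force: [1.1, -0.2, 1.1]
grip_width: 0.05
grip_force: 0.0
[ 0.43149846 -0.15087406  0.18430324]
[280.0, 180.0] ((429.1, -154.6), -5.5, [34.2, 174.5])
[455.0, 7.0] ((578.2, -16.7), 84.5, [13.7, 51.9])
[222.0, 32.0] ((395.2, -15.1), -57.8, [20.8, 52.9])
[69.0, 320.0] ((194.4, -268.9), -17.0, [11.6, 85.1])
[429.0, 134.0] ((562.9, -111.4), 6.7, [7.5, 68.6])
[419.0, 31.0] ((551.4, -28.5), 61.6, [8.7, 38.4])
```

View pics/w7.png

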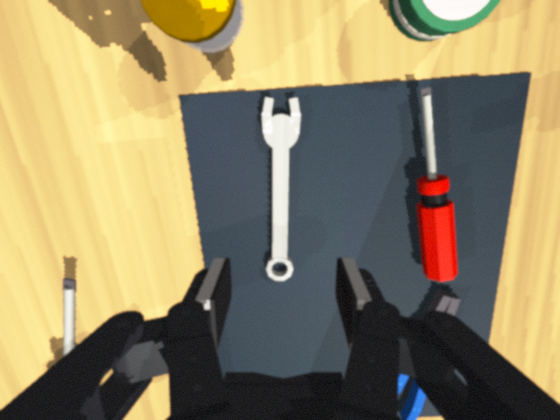

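Wrench fully visible, jaw at (281,120) and ring at (280,268). Centre is (429,-154.6), yaw -5.5°. Going down to grip.

```bash
python3 -m jog '[{"offset":[-4,-1.5,30],"dr":[0,0,0],"fingers":40},{"offset":[0,0,30],"dr":[0,0,0],"fingers":40},{"offset":[0,0,30],"dr":[0,0,0],"fingers":40},{"offset":[0,0,30],"dr":[0,0,0],"fingers":40},{"offset":[0,0,20],"dr":[0,0,0],"fingers":40},{"offset":[0,0,10],"dr":[0,0,0],"fingers":40},{"offset":[0,0,3],"dr":[0,0,0],"fingers":30},{"offset":[0,0,2],"dr":[0,0,0],"fingers":24},{"offset":[0,0,0],"dr":[0,0,0],"fingers":24}]'
```

```text
time_s: 10.9
eef_pos: [0.4298, -0.1557, 0.0297]
tcp_rot: [0.741, 0.672, 0.0, 0.001]
wrist_force: [-0.3, -0.3, 0.3]
grip_width: 0.0239
grip_force: 0.0
```

```bash
python3 -m jog '[{"offset":[0,0,0],"dr":[0,0,0],"fingers":5},{"offset":[0,0,0],"dr":[0,0,0],"fingers":5},{"offset":[0,0,0],"dr":[0,0,0],"fingers":5},{"offset":[0,0,0],"dr":[0,0,0],"fingers":5}]' 60
```

```text
time_s: 11.3
eef_pos: [0.4296, -0.1557, 0.0299]
tcp_rot: [0.741, 0.672, 0.0, 0.001]
wrist_force: [-0.3, 1.6, 5.4]
grip_width: 0.0117
grip_force: 59.0
```

```bash
python3 -m jog '[{"offset":[0,0,-15],"dr":[0,0,0],"fingers":5},{"offset":[0,0,-40],"dr":[0,0,0],"fingers":5},{"offset":[0,0,-40],"dr":[0,0,0],"fingers":5},{"offset":[0,0,-40],"dr":[0,0,-4],"fingers":5},{"offset":[0,0,-40],"dr":[0,0,-4],"fingers":5},{"offset":[0,0,-40],"dr":[0,0,0],"fingers":5},{"offset":[36,13,0],"dr":[0,0,0],"fingers":5},{"offset":[36,13,0],"dr":[0,0,0],"fingers":5},{"offset":[36,13,0],"dr":[0,0,0],"fingers":5},{"offset":[36,13,0],"dr":[0,0,0],"fingers":5},{"offset":[36,13,0],"dr":[0,0,0],"fingers":5},{"offset":[36,13,0],"dr":[0,0,0],"fingers":5},{"offset":[36,13,0],"dr":[0,0,0],"fingers":5},{"offset":[36,13,0],"dr":[0,0,0],"fingers":5},{"offset":[36,13,0],"dr":[0,0,0],"fingers":5},{"offset":[36,13,0],"dr":[0,0,0],"fingers":5},{"offset":[0,0,0],"dr":[0,0,0],"fingers":5},{"offset":[0,0,0],"dr":[0,0,0],"fingers":5}]'
python3 - <<'E'
from m import *
c=arm.read_camera('wrist'); save('w8.png',c['pixels']); pickle.dump(c,open('w8.pkl','wb'))
st=arm.state();p=st['eef_pos']; print(p,st['tcp_rot'],st['wrist_torque'])
for k in blobs(mask(c['pixels'],(22,180,70),(32,255,255)))[:6]: print(px(k),rect(c,k,.010))
for k in blobs(mask(c['pixels'],(0,0,125),(180,50,255)))[:6]: print('steel',px(k),rect(c,k,p[2]-.019))
E
```

```text
time_s: 13.1
eef_pos: [0.5433, 0.2106, 0.2437]
tcp_rot: [0.691, 0.722, -0.0, 0.0]
wrist_force: [-0.7, -0.2, -0.7]
grip_width: 0.0119
grip_force: 59.0
[0.54329916 0.20977282 0.24365926] [ 6.91899084e-01  7.21994156e-01 -3.05392191e-04  4.92017330e-05] [-0.03226032 -0.00078834 -0.04124568]
[199.0, 224.0] ((450.8, 160.0), 2.5, [55.3, 180.6])
[185.0, 63.0] ((443.2, 319.0), 2.7, [38.7, 113.5])
[293.0, 56.0] ((548.7, 329.2), -0.7, [27.4, 103.6])
[306.0, 211.0] ((569.9, 171.7), 3.9, [12.4, 79.7])
[332.0, 140.0] ((592.8, 252.9), -87.5, [9.3, 17.2])
[157.0, 370.0] ((387.9, -58.0), -30.7, [9.7, 26.7])
steel [274.0, 168.0] ((540.7, 260.7), 12.1, [25.0, 77.6])
steel [283.0, 323.0] ((545.3, 185.8), 6.0, [19.9, 68.5])
steel [313.0, 101.0] ((552.4, 289.4), 9.0, [8.2, 19.4])
steel [327.0, 157.0] ((559.8, 268.0), -87.5, [8.7, 9.6])
```

View pics/w8.png

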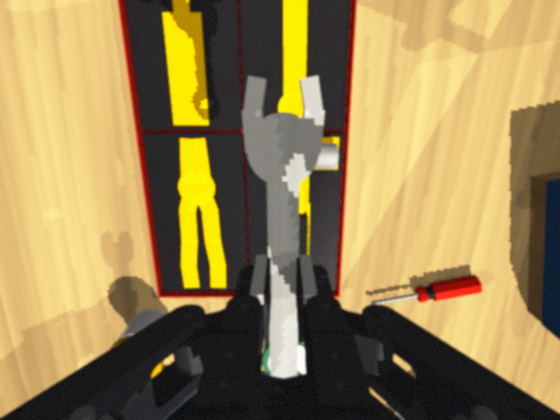

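Wrench held straight (jaw tips at (256,77) and (312,77), ring at (285,355)). Wrench outline is at (293,56), partly hidden. Moving closer and checking pitch.

```bash
python3 -m jog '[{"offset":[25,4,0],"dr":[0,0,0],"fingers":5},{"offset":[25,4,0],"dr":[0,0,0],"fingers":5},{"offset":[10,2,0],"dr":[0,0,0],"fingers":5},{"offset":[0,0,0],"dr":[0,0,0],"fingers":5},{"offset":[0,0,0],"dr":[0,0,0],"fingers":5}]'
python3 - <<'E'
from m import *
c=pickle.load(open('w8.pkl','rb')); z=.2437-.018
print('tips,ring', ray(c,[(256,77),(312,77),(285,376)],z).round(4).tolist())
c=arm.read_camera('wrist'); save('w9.png',c['pixels']); pickle.dump(c,open('w9.pkl','wb'))
d=arm.read_camera('side')
p=arm.state()['eef_pos']; print(p)
for q in (c,d):
  for k in blobs(mask(q['pixels'],(22,160,70),(32,255,255)))[:6]:
    P=ray(q,k[:,0,:],.01); print(px(k),rect(q,k,.010),P[:,1].min().round(4),P[:,1].max().round(4))
# red grid vertical/horizontal lines
E
```

```text
time_s: 13.65
eef_pos: [0.551, 0.2691, 0.2436]
tcp_rot: [0.692, 0.722, -0.0, 0.0]
wrist_force: [0.2, -0.2, -1.5]
grip_width: 0.0116
grip_force: 59.0
tips,ring [[0.5299, 0.2975, 0.2257], [0.5514, 0.2984, 0.2257], [0.5476, 0.154, 0.2257]]
[0.55114197 0.26903616 0.24362472]
[178.0, 93.0] ((442.1, 347.5), 2.5, [39.5, 172.9]) 0.2607 0.4342
[194.0, 260.0] ((454.7, 171.0), -0.9, [55.8, 159.1]) 0.0913 0.2504
[283.0, 52.0] ((547.2, 387.7), 2.4, [39.3, 101.4]) 0.3373 0.439
[315.0, 194.0] ((587.0, 249.9), -87.6, [13.8, 29.2]) 0.2436 0.2574
[252.0, 199.0] ((518.1, 243.6), -63.7, [16.0, 32.5]) 0.2303 0.2519
[234.0, 158.0] ((443.8, 322.0), 4.2, [35.6, 115.1]) 0.2642 0.3796
[260.0, 149.0] ((553.1, 334.0), 2.5, [24.8, 126.6]) 0.2707 0.397
[259.0, 191.0] ((438.4, 123.8), -1.3, [18.4, 101.0]) 0.0732 0.1744
[267.0, 188.0] ((467.8, 124.5), 4.5, [16.8, 105.8]) 0.072 0.1772
```

View pics/w9.png

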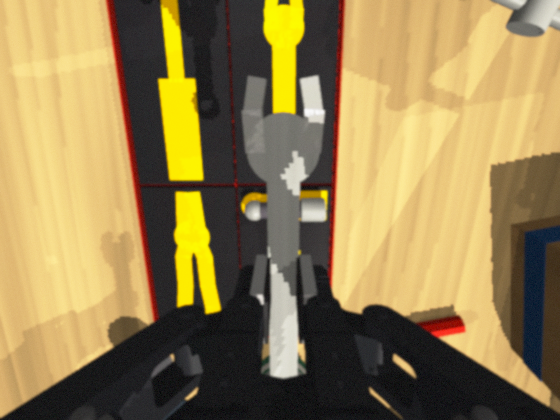

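Grey held wrench over the tray; wrench outline at (283,52), truncated at the picture top. Tip distance shows the wrench held flat. Target origin is (548,356.8), from the side view plus the tile pitch. Moving over and lowering.

```bash
python3 -m jog '[{"offset":[30,0,10],"dr":[0,0,0],"fingers":5},{"offset":[30,0,20],"dr":[0,0,0],"fingers":5},{"offset":[27,0,30],"dr":[0,0,0],"fingers":5},{"offset":[0,0,40],"dr":[0,0,0],"fingers":5},{"offset":[0,0,40],"dr":[0,0,0],"fingers":5},{"offset":[0,0,20],"dr":[0,0,0],"fingers":5},{"offset":[0,0,0],"dr":[0,0,0],"fingers":5},{"offset":[0,0,0],"dr":[0,0,0],"fingers":5}]'
python3 - <<'E'
from m import *
c=arm.read_camera('wrist'); save('w10.png',c['pixels']); pickle.dump(c,open('w10.pkl','wb'))
d=arm.read_camera('side')
p=arm.state()['eef_pos']; print(p)
im=np.hstack([c['pixels'][:,:,:][:, 100:460],cv2.resize(d['pixels'][90:230,170:310],(420,420),interpolation=2)]); save('p10.png',im)
E
```

```text
time_s: 14.55
eef_pos: [0.548, 0.3566, 0.0842]
tcp_rot: [0.692, 0.721, -0.0, 0.0]
wrist_force: [0.0, 0.0, -0.7]
grip_width: 0.0117
grip_force: 59.0
[0.54917985 0.35740181 0.08607183]
```

View pics/p10.png

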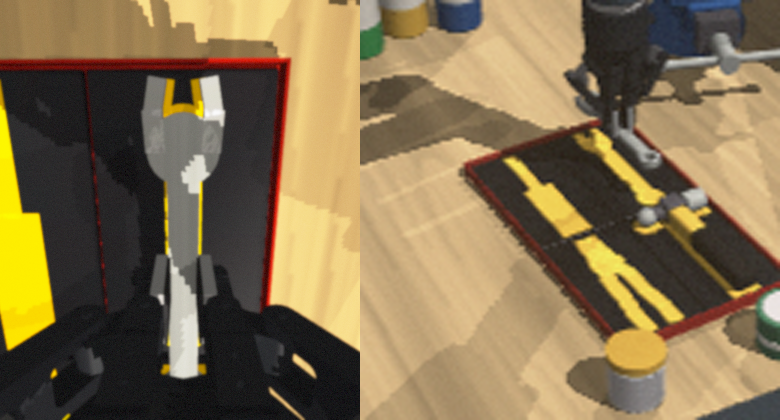

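Wrench is centred laterally over its outline (yellow visible both sides of the shank at 166 and 201). Lowering.

```bash
python3 -m jog '[{"offset":[-1,-0.5,25],"dr":[0,0,0],"fingers":5},{"offset":[0,0,15],"dr":[0,0,0],"fingers":5},{"offset":[0,0,5],"dr":[0,0,0],"fingers":5},{"offset":[0,0,1],"dr":[0,0,0],"fingers":5},{"offset":[0,0,1],"dr":[0,0,0],"fingers":5},{"offset":[0,0,0],"dr":[0,0,0],"fingers":5},{"offset":[0,0,0],"dr":[0,0,0],"fingers":5}]'
```

```text
time_s: 15.35
eef_pos: [0.5476, 0.3564, 0.0375]
tcp_rot: [0.692, 0.722, 0.001, 0.0]
wrist_force: [0.3, 0.0, -0.5]
grip_width: 0.012
grip_force: 59.0
```

```bash
python3 -m jog '[{"offset":[0,0,0.7],"dr":[0,0,0],"fingers":5},{"offset":[0,0,0],"dr":[0,0,0],"fingers":5},{"offset":[0,0,0],"dr":[0,0,0],"fingers":25},{"offset":[0,0,0],"dr":[0,0,0],"fingers":25},{"offset":[0,0,0],"dr":[0,0,0],"fingers":25},{"offset":[0,0,-20],"dr":[0,0,0],"fingers":30},{"offset":[0,0,-40],"dr":[0,0,0],"fingers":60},{"offset":[0,0,-40],"dr":[0,0,0],"fingers":60},{"offset":[0,0,-40],"dr":[0,0,0],"fingers":60},{"offset":[-20,-10,-40],"dr":[0,0,0],"fingers":60},{"offset":[-30,-10,-40],"dr":[0,0,0],"fingers":60},{"offset":[-30,-10,0],"dr":[0,0,0],"fingers":60},{"offset":[0,0,0],"dr":[0,0,0],"fingers":60},{"offset":[0,0,0],"dr":[0,0,0],"fingers":60}]'
python3 - <<'E'
from m import *
c=arm.read_camera('wrist'); save('w11.png',c['pixels']); pickle.dump(c,open('w11.pkl','wb'))
print(arm.state()['eef_pos'])
for k in blobs(mask(c['pixels'],(22,180,70),(32,255,255)),20)[:8]:
    P=ray(c,k[:,0,:],.01); print(px(k),rect(c,k,.010),P[:,1].min().round(4),P[:,1].max().round(4))
for k in blobs(mask(c['pixels'],(0,0,125),(180,50,255)))[:3]: print('steel',px(k),rect(c,k,.017))
E
```

```text
time_s: 16.75
eef_pos: [0.5205, 0.2753, 0.2552]
tcp_rot: [0.693, 0.721, 0.0, -0.0]
wrist_force: [0.0, -0.7, 0.5]
grip_width: 0.0601
grip_force: 0.0
[0.52046369 0.27577162 0.25466479]
[210.0, 96.0] ((441.9, 352.3), 2.5, [39.1, 181.7]) 0.2609 0.4433
[226.0, 259.0] ((451.8, 160.0), 6.7, [45.1, 181.8]) 0.071 0.2504
[303.0, 270.0] ((558.2, 146.7), 2.2, [37.0, 146.8]) 0.0728 0.2196
[152.0, 399.0] ((344.5, -55.3), 1.8, [34.2, 71.5]) -0.0908 -0.0191
[307.0, 200.0] ((552.3, 248.5), -76.5, [22.2, 98.4]) 0.2269 0.2573
[323.0, 106.0] ((562.1, 347.8), 1.6, [10.7, 139.6]) 0.278 0.4177
[217.0, 318.0] ((441.9, 84.6), -1.0, [13.1, 32.5]) 0.0684 0.1008
[300.0, 51.0] ((533.1, 404.0), 25.6, [6.4, 27.7]) 0.3908 0.4162
steel [312.0, 91.0] ((548.8, 358.7), 3.1, [30.9, 170.9])
steel [520.0, 8.0] ((740.2, 450.4), 73.3, [14.5, 65.2])
steel [340.0, 214.0] ((588.2, 234.3), -87.7, [23.0, 27.9])
```

View pics/w11.png

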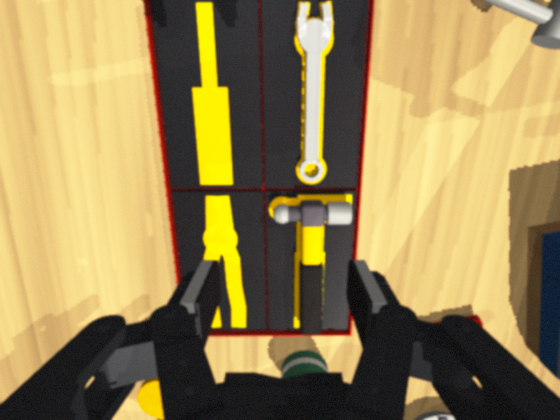

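Wrench is on its outline (shank (313,105), ring (311,170), jaw (315,30)). Screwdriver outline is now fully visible, (441.9,352.3) mm with yaw 2.5°. Numeric margin check of the wrench and hammer:

```bash
python3 - <<'E'
from m import *
c=pickle.load(open('w11.pkl','rb'))
hs=cv2.cvtColor(c['pixels'],cv2.COLOR_RGB2HSV)
nb=((hs[...,2]>95)).astype(np.uint8) # not black
st=((hs[...,1]<90)&(hs[...,2]>95)).astype(np.uint8)
for r in (70,90,110,130,145):
    a=np.where(nb[r,290:335])[0]+290; s=np.where(st[r,290:335])[0]+290
    o=ray(c,[(a[0]-.5,r),(a[-1]+.5,r)],.01)*1000; w=ray(c,[(s[0]-.5,r),(s[-1]+.5,r)],.018 if 0 else .0145)*1000
    print(r,'outl',o[:,0].round(1),o[:,0].mean().round(1),'tool',w[:,0].round(1),w[:,0].mean().round(1))
a=np.where(nb[150:187,311])[0]+150; s=np.where(st[150:187,311])[0]+150
print('ring end y outl',ray(c,[(311,a[-1]+.5)],.01)[0,1],'tool',ray(c,[(311,s[-1]+.5)],.0145)[0,1])
big=cv2.resize(c['pixels'][0:340,190:370],None,fx=1.7,fy=1.7,interpolation=2); 
E
```

```text
70 outl [535.7 560.2] 547.9 tool [539.5 554.6] 547.0
90 outl [535.7 560.7] 548.2 tool [540.6 555. ] 547.8
110 outl [537.9 562.2] 550.1 tool [540.8 555.4] 548.1
130 outl [538.  562.8] 550.4 tool [542.  556.9] 549.5
145 outl [537.8 564. ] 550.9 tool [543. 557.] 550.0
ring end y outl 0.2665453054119076 tool 0.2721885426062547
```

```bash
python3 -m jog '[{"offset":[-36,2,0],"dr":[0,0,0],"fingers":60},{"offset":[-36,2,0],"dr":[0,0,0],"fingers":60},{"offset":[-36,2,0],"dr":[0,0,0],"fingers":60},{"offset":[-36,2,0],"dr":[0,0,0],"fingers":60},{"offset":[-36,2,0],"dr":[0,0,0],"fingers":60},{"offset":[-36,2,0],"dr":[0,0,0],"fingers":60},{"offset":[-36,2,0],"dr":[0,0,0],"fingers":60},{"offset":[-36,3,0],"dr":[0,0,0],"fingers":60},{"offset":[-36,3,0],"dr":[0,0,0],"fingers":60},{"offset":[-36,3,0],"dr":[0,0,0],"fingers":60},{"offset":[-36,3,0],"dr":[0,0,0],"fingers":60},{"offset":[-36,2,0],"dr":[0,0,0],"fingers":60},{"offset":[-36,2,0],"dr":[0,0,-4],"fingers":60},{"offset":[-16,0,20],"dr":[0,0,0],"fingers":60},{"offset":[0,0,30],"dr":[0,0,0],"fingers":60},{"offset":[0,0,20],"dr":[0,0,0],"fingers":60},{"offset":[0,0,0],"dr":[0,0,0],"fingers":60},{"offset":[0,0,0],"dr":[0,0,0],"fingers":60}]'
python3 - <<'E'
from m import *
c=arm.read_camera('wrist'); save('w12.png',c['pixels']); pickle.dump(c,open('w12.pkl','wb'))
print(arm.state()['eef_pos'],arm.state()['tcp_rot'])
for n,q in (('w12',c),('w7',pickle.load(open('w7.pkl','rb')))):
  hs=cv2.cvtColor(q['pixels'],cv2.COLOR_RGB2HSV)
  m=mask(q['pixels'],(0,140,50),(9,255,255)); m=cv2.morphologyEx(m,cv2.MORPH_CLOSE,np.ones((15,15)))
  for k in blobs(m)[:2]: print(n,px(k),rect(q,k,.017))
for k in blobs(mask(c['pixels'],(0,0,110),(180,60,255)))[:5]: print('steel',px(k),rect(c,k,.017))
E
```

```text
time_s: 18.6
eef_pos: [0.5722, -0.206, 0.1844]
tcp_rot: [0.666, 0.746, -0.0, -0.001]
wrist_force: [0.8, -0.6, 0.2]
grip_width: 0.06
grip_force: 0.0
[ 0.57281004 -0.20635972  0.18572481] [6.66195608e-01 7.45776988e-01 1.09573671e-04 2.91185433e-04]
w12 [280.0, 181.0] ((568.8, -197.9), 7.1, [29.3, 102.3])
w7 [436.0, 227.0] ((569.7, -198.8), 6.8, [33.4, 108.5])
steel [520.0, 123.0] ((753.0, -116.8), 20.7, [80.3, 109.6])
steel [278.0, 287.0] ((576.1, -298.4), -10.3, [30.8, 57.0])
steel [280.0, 76.0] ((559.0, -109.7), 6.5, [7.3, 75.3])
steel [551.0, 376.0] ((885.2, -376.3), -22.6, [9.5, 15.0])
steel [189.0, 306.0] ((491.1, -333.8), 6.5, [10.1, 11.7])
```

View pics/w12.png

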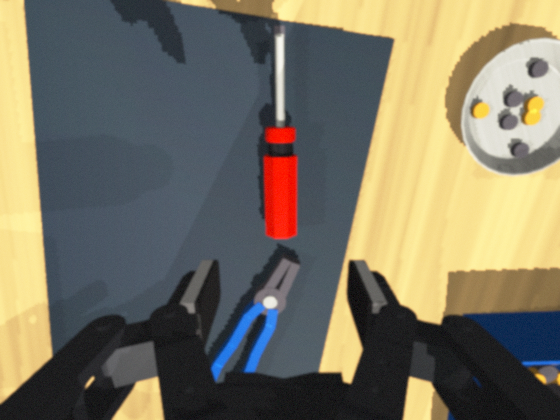

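Middle-sized screwdriver, handle at (281,183) and blade (280,76) to tip (280,25), aligned with the gripper; pliers at (255,320). Shifting about 13 mm towards the tip and descending.

```bash
python3 -m jog '[{"offset":[13.5,-3,30],"dr":[0,0,0],"fingers":50},{"offset":[0,0,30],"dr":[0,0,0],"fingers":50},{"offset":[0,0,30],"dr":[0,0,0],"fingers":50},{"offset":[0,0,30],"dr":[0,0,0],"fingers":50},{"offset":[0,0,20],"dr":[0,0,0],"fingers":45},{"offset":[0,0,10],"dr":[0,0,0],"fingers":42},{"offset":[0,0,4],"dr":[0,0,0],"fingers":40},{"offset":[0,0,0],"dr":[0,0,0],"fingers":15},{"offset":[0,0,0],"dr":[0,0,0],"fingers":15},{"offset":[0,0,0],"dr":[0,0,0],"fingers":15},{"offset":[0,0,0],"dr":[0,0,0],"fingers":15},{"offset":[0,0,0],"dr":[0,0,0],"fingers":15}]' 50
```

```text
time_s: 19.85
eef_pos: [0.5681, -0.1939, 0.0322]
tcp_rot: [0.667, 0.745, 0.0, 0.001]
wrist_force: [-1.1, 0.5, 3.7]
grip_width: 0.0266
grip_force: 51.5
```

```bash
python3 -m jog '[{"offset":[0,0,-15],"dr":[0,0,0],"fingers":15},{"offset":[0,0,-40],"dr":[0,0,0],"fingers":15},{"offset":[0,0,-40],"dr":[0,0,0],"fingers":15},{"offset":[0,0,-40],"dr":[0,0,4],"fingers":15},{"offset":[0,0,-40],"dr":[0,0,0],"fingers":15},{"offset":[34,-7,-20],"dr":[0,0,0],"fingers":15},{"offset":[34,-7,0],"dr":[0,0,0],"fingers":15},{"offset":[34,-7,0],"dr":[0,0,0],"fingers":15},{"offset":[34,-7,0],"dr":[0,0,0],"fingers":15},{"offset":[34,-7,0],"dr":[0,0,0],"fingers":15},{"offset":[34,-7,0],"dr":[0,0,0],"fingers":15},{"offset":[34,-7,0],"dr":[0,0,0],"fingers":15},{"offset":[34,-7,0],"dr":[0,0,0],"fingers":15},{"offset":[34,-7,0],"dr":[0,0,0],"fingers":15},{"offset":[34,-7,0],"dr":[0,0,0],"fingers":15},{"offset":[34,-7,0],"dr":[0,0,0],"fingers":15},{"offset":[34,-7,0],"dr":[0,0,0],"fingers":15},{"offset":[34,-7,0],"dr":[0,0,0],"fingers":15},{"offset":[0,0,0],"dr":[0,0,0],"fingers":15},{"offset":[0,0,0],"dr":[0,0,0],"fingers":15}]'
python3 - <<'E'
from m import *
c=arm.read_camera('wrist'); save('w13.png',c['pixels']); pickle.dump(c,open('w13.pkl','wb'))
st=arm.state();p=st['eef_pos'];print(p,st['tcp_rot'],st['wrist_torque'])
z=p[2]-.015
m=mask(c['pixels'],(0,0,110),(180,60,255))
for k in blobs(m)[:4]: print('steel',px(k),rect(c,k,z))
m=mask(c['pixels'],(0,140,50),(9,255,255))
for k in blobs(m)[:3]: print('red',px(k),rect(c,k,z))
for k in blobs(mask(c['pixels'],(22,180,70),(32,255,255)))[:6]: print('yel',px(k),rect(c,k,.010))
E
```

```text
time_s: 21.85
eef_pos: [0.4576, 0.2446, 0.2267]
tcp_rot: [0.691, 0.722, -0.0, 0.0]
wrist_force: [-0.1, 0.1, -1.9]
grip_width: 0.0267
grip_force: 50.8
[0.45792904 0.24395551 0.22658906] [ 6.91891706e-01  7.22001238e-01 -1.87622687e-05  2.82790969e-04] [ 0.00398999  0.01090599 -0.00250655]
steel [385.0, 75.0] ((492.9, 330.6), 2.5, [11.0, 56.2])
steel [284.0, 90.0] ((454.7, 323.8), 2.2, [6.5, 66.6])
steel [410.0, 197.0] ((510.2, 287.7), -87.5, [10.4, 12.0])
steel [382.0, 200.0] ((498.6, 285.6), -87.5, [8.3, 10.1])
red [285.0, 299.0] ((458.6, 229.6), 4.3, [31.8, 80.4])
red [282.0, 198.0] ((456.7, 283.7), -82.4, [17.9, 26.3])
red [218.0, 169.0] ((430.1, 291.6), 2.6, [3.3, 83.0])
yel [264.0, 83.0] ((434.4, 334.8), 2.6, [22.2, 147.8])
yel [365.0, 247.0] ((557.9, 166.9), 2.0, [38.0, 110.3])
yel [370.0, 182.0] ((552.3, 248.2), -73.4, [25.6, 98.1])
yel [372.0, 85.0] ((537.5, 339.5), 7.7, [19.2, 148.3])
yel [379.0, 147.0] ((553.0, 284.4), 7.3, [11.1, 12.3])
yel [257.0, 223.0] ((431.6, 197.8), 1.3, [7.6, 17.4])
```

View pics/w13.png

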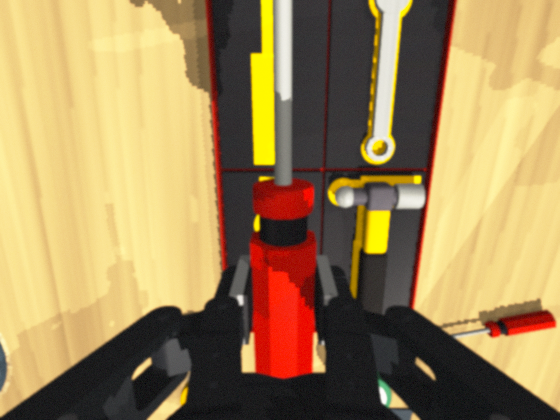

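Screwdriver held straight, handle at (285,300) and blade at (284,90). Moving on by (73,-11) mm and descending.

```bash
python3 -m jog '[{"offset":[30,-5,10],"dr":[0,0,0],"fingers":15},{"offset":[30,-5,20],"dr":[0,0,0],"fingers":15},{"offset":[13,-1.5,30],"dr":[0,0,0],"fingers":15},{"offset":[0,0,40],"dr":[0,0,0],"fingers":15},{"offset":[0,0,40],"dr":[0,0,0],"fingers":15},{"offset":[0,0,10],"dr":[0,0,0],"fingers":15},{"offset":[0,0,0],"dr":[0,0,0],"fingers":15},{"offset":[0,0,0],"dr":[0,0,0],"fingers":15}]'
python3 - <<'E'
from m import *
c=arm.read_camera('wrist'); save('w14.png',c['pixels']); pickle.dump(c,open('w14.pkl','wb'))
st=arm.state();p=st['eef_pos'];print(p)
z=p[2]-.015
hs=cv2.cvtColor(c['pixels'],cv2.COLOR_RGB2HSV)
Y=mask(c['pixels'],(20,140,40),(34,255,255)); R=mask(c['pixels'],(0,140,40),(9,255,255)); S=mask(c['pixels'],(0,0,80),(180,70,255))
for k in blobs(S,100)[:4]: print('steel',px(k),rect(c,k,z),ray(c,k[:,0],z)[:,1].max())
for k in blobs(R,100)[:4]: print('red',px(k),rect(c,k,z))
for k in blobs(Y,30)[:8]: print('yel',px(k),rect(c,k,.01),ray(c,k[:,0],.01)[:,:2].min(0).round(4),ray(c,k[:,0],.01)[:,:2].max(0).round(4))
E
```

```text
time_s: 22.7
eef_pos: [0.4451, 0.3166, 0.078]
tcp_rot: [0.693, 0.721, 0.001, 0.0]
wrist_force: [-0.1, -0.2, -1.1]
grip_width: 0.0265
grip_force: 50.8
[0.44546164 0.31692941 0.07853756]
steel [477.0, 141.0] ((521.8, 366.8), 3.9, [27.5, 130.0]) 0.4324514129615826
steel [397.0, 244.0] ((495.9, 331.5), 5.7, [27.8, 57.6]) 0.35973374136456593
steel [283.0, 90.0] ((442.8, 395.7), 2.5, [7.0, 66.3]) 0.4289635475810013
steel [345.0, 253.0] ((470.1, 332.5), 3.4, [19.7, 49.9]) 0.35798690209318806
red [284.0, 301.0] ((446.6, 302.0), 2.8, [30.0, 79.6])
red [179.0, 150.0] ((402.8, 363.0), 2.6, [4.9, 128.3])
red [283.0, 199.0] ((444.7, 355.8), -87.7, [17.0, 25.1])
red [538.0, 274.0] ((560.0, 319.8), 2.4, [7.9, 79.3])
yel [262.0, 120.0] ((430.2, 379.5), 1.9, [16.5, 125.8]) [0.4226 0.3164] [0.4393 0.4426]
yel [447.0, 152.0] ((536.4, 357.9), 3.6, [12.2, 177.8]) [0.5265 0.2693] [0.5454 0.4467]
yel [477.0, 334.0] ((579.0, 249.7), -87.8, [13.8, 45.6]) [0.5559 0.2425] [0.6017 0.2574]
yel [301.0, 168.0] ((454.5, 359.2), 2.3, [11.5, 14.4]) [0.4485 0.3521] [0.4603 0.3666]
yel [502.0, 17.0] ((551.1, 439.7), -28.1, [10.2, 23.0]) [0.5419 0.4315] [0.5605 0.4478]
yel [408.0, 414.0] ((545.1, 180.6), -87.8, [13.6, 14.5]) [0.538  0.1736] [0.5526 0.1873]
yel [448.0, 293.0] ((554.6, 281.4), -87.7, [9.6, 10.6]) [0.5494 0.2764] [0.5598 0.2864]
yel [307.0, 222.0] ((460.3, 326.6), 3.5, [3.0, 9.6]) [0.4587 0.3217] [0.4618 0.3315]
```

```bash
python3 -m jog '[{"offset":[0,-1.4,20],"dr":[0,0,0],"fingers":15},{"offset":[0,0,12],"dr":[0,0,0],"fingers":15},{"offset":[0,0,4],"dr":[0,0,0],"fingers":15},{"offset":[0,0,1],"dr":[0,0,0],"fingers":15},{"offset":[0,0,1],"dr":[0,0,0],"fingers":15},{"offset":[0,0,1],"dr":[0,0,0],"fingers":15},{"offset":[0,0,0],"dr":[0,0,0],"fingers":15},{"offset":[0,0,0],"dr":[0,0,0],"fingers":15}]'
```

```text
time_s: 23.55
eef_pos: [0.4425, 0.3168, 0.0392]
tcp_rot: [0.692, 0.722, 0.0, 0.0]
wrist_force: [-5.0, -3.6, 12.7]
grip_width: 0.0266
grip_force: 52.4
```

```bash
python3 -m jog '[{"offset":[0,0.8,-1],"dr":[0,0,0],"fingers":15},{"offset":[0,0,0],"dr":[0,0,0],"fingers":15},{"offset":[0,0,0.6],"dr":[0,0,0],"fingers":15},{"offset":[0,0,0],"dr":[0,0,0],"fingers":15}]'; python3 -m jog '[{"offset":[0,0,0],"dr":[0,0,0],"fingers":40},{"offset":[0,0,0],"dr":[0,0,0],"fingers":40},{"offset":[0,0,0],"dr":[0,0,0],"fingers":42},{"offset":[0,0,-20],"dr":[0,0,0],"fingers":45},{"offset":[0,0,-40],"dr":[0,0,0],"fingers":60},{"offset":[0,0,-40],"dr":[0,0,0],"fingers":60},{"offset":[0,0,-40],"dr":[0,0,0],"fingers":60},{"offset":[-20,10,-40],"dr":[0,0,0],"fingers":60},{"offset":[-30,10,-40],"dr":[0,0,0],"fingers":60},{"offset":[0,0,0],"dr":[0,0,0],"fingers":60},{"offset":[0,0,0],"dr":[0,0,0],"fingers":60}]'
cat > chk.py <<'E'
from m import *
import sys
c=arm.read_camera('wrist'); save(sys.argv[1]+'.png',c['pixels']); pickle.dump(c,open(sys.argv[1]+'.pkl','wb'))
print(arm.state()['eef_pos'])
Y=mask(c['pixels'],(20,140,40),(34,255,255)); R=mask(c['pixels'],(0,140,40),(9,255,255)); S=mask(c['pixels'],(0,0,80),(180,70,255))
for k in blobs(S,100)[:5]: print('steel',px(k),rect(c,k,.024))
for k in blobs(R,100)[:5]: print('red',px(k),rect(c,k,.024))
for k in blobs(Y,30)[:8]: print('yel',px(k),rect(c,k,.01))
E
python3 chk.py w15
```

```text
time_s: 23.95
eef_pos: [0.4438, 0.3171, 0.0392]
tcp_rot: [0.692, 0.722, 0.001, 0.0]
wrist_force: [-4.5, -1.4, 10.4]
grip_width: 0.027
grip_force: 52.3
time_s: 25.05
eef_pos: [0.4654, 0.2678, 0.2577]
tcp_rot: [0.693, 0.721, 0.001, 0.0]
wrist_force: [-0.6, -0.6, -0.7]
grip_width: 0.06
grip_force: 0.0
[0.46439355 0.26797816 0.25613225]
steel [366.0, 78.0] ((548.9, 358.0), 3.9, [33.6, 166.9])
steel [132.0, 364.0] ((275.9, 11.6), -78.8, [53.7, 70.2])
steel [8.0, 359.0] ((116.3, -1.9), -12.3, [27.1, 133.6])
steel [377.0, 209.0] ((574.1, 237.1), -87.7, [27.2, 56.8])
steel [221.0, 357.0] ((396.1, 25.5), 9.3, [37.5, 52.8])
red [263.0, 144.0] ((444.7, 302.4), 2.7, [26.3, 77.5])
red [221.0, 190.0] ((395.8, 245.0), 12.9, [69.6, 374.7])
red [500.0, 321.0] ((747.6, 94.2), -72.5, [28.4, 59.8])
red [402.0, 227.0] ((604.1, 208.4), 2.7, [8.3, 162.9])
red [263.0, 90.0] ((442.8, 357.4), -87.7, [13.3, 22.3])
yel [267.0, 267.0] ((450.6, 159.3), 2.6, [55.6, 181.8])
yel [348.0, 266.0] ((557.2, 146.5), 0.0, [38.1, 149.2])
yel [354.0, 195.0] ((552.2, 248.4), -73.7, [26.5, 99.1])
yel [353.0, 103.0] ((536.1, 346.5), 8.3, [22.1, 164.6])
yel [279.0, 129.0] ((457.8, 314.8), 2.2, [9.6, 105.2])
yel [376.0, 96.0] ((562.2, 353.1), 1.0, [10.8, 132.2])
yel [248.0, 129.0] ((429.0, 314.2), 2.4, [10.2, 104.0])
yel [255.0, 41.0] ((433.2, 402.7), 3.0, [5.5, 74.6])
```

View pics/w15.png

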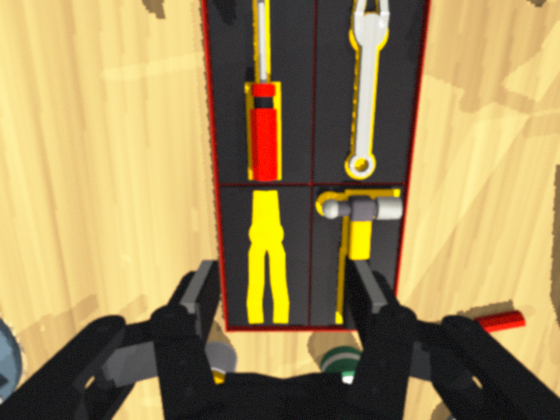

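Screwdriver is centred on its outline (handle (263,144), yellow margins at 248 and 279). That is more pictures than the 14 allowed, so I'll finish on numbers alone, without viewing any more. Now going to the pliers.

```bash
python3 -m jog '[{"offset":[-34,4,0],"dr":[0,0,0],"fingers":75},{"offset":[-35,4,0],"dr":[0,0,0],"fingers":75},{"offset":[-35,4,0],"dr":[0,0,0],"fingers":75},{"offset":[-35,4,0],"dr":[0,0,0],"fingers":75},{"offset":[-35,4,0],"dr":[0,0,0],"fingers":75},{"offset":[-35,4,0],"dr":[0,0,0],"fingers":75},{"offset":[-35,4,0],"dr":[0,0,0],"fingers":75},{"offset":[-35,4,0],"dr":[0,0,0],"fingers":75},{"offset":[-35,4,0],"dr":[0,0,0],"fingers":75},{"offset":[-35,4,0],"dr":[0,0,0],"fingers":75},{"offset":[-34,4,0],"dr":[0,0,0],"fingers":75},{"offset":[-34,4,0],"dr":[0,0,0],"fingers":75},{"offset":[-34,4,0],"dr":[0,0,0],"fingers":75},{"offset":[-34,4,0],"dr":[0,0,0],"fingers":75},{"offset":[-34,4,0],"dr":[0,0,0],"fingers":75},{"offset":[-34,4,0],"dr":[0,0,0],"fingers":75},{"offset":[-34,3,0],"dr":[0,0,0],"fingers":75},{"offset":[-34,2,0],"dr":[0,0,0],"fingers":75}]'
python3 -m jog '[{"offset":[0,0,15],"dr":[0,0,7.5],"fingers":75},{"offset":[0,0,15],"dr":[0,0,7.5],"fingers":75},{"offset":[0,0,15],"dr":[0,0,7.2],"fingers":75},{"offset":[0,0,0],"dr":[0,0,0],"fingers":75},{"offset":[0,0,0],"dr":[0,0,0],"fingers":75}]'
cat > pl.py <<'E'
from m import *
import sys
c=arm.read_camera('wrist'); save(sys.argv[1]+'.png',c['pixels']); pickle.dump(c,open(sys.argv[1]+'.pkl','wb'))
st=arm.state();p=st['eef_pos'];print(p,st['tcp_rot'])
z=float(sys.argv[2]) if len(sys.argv)>2 else .0145
B=mask(c['pixels'],(104,140,50),(120,255,255))
for k in blobs(B,100)[:3]: print('blue',px(k),rect(c,k,z))
S=mask(c['pixels'],(0,0,60),(180,70,255))
for k in blobs(S,100)[:6]: print('steel',px(k),rect(c,k,z))
W=cv2.bitwise_or(B,mask(c['pixels'],(0,0,70),(180,70,255))); W=cv2.morphologyEx(W,cv2.MORPH_CLOSE,np.ones((5,5)))
for k in blobs(W,300)[:5]: print('all',px(k),rect(c,k,z))
E
python3 pl.py w16
```

```text
time_s: 26.9
eef_pos: [0.5596, -0.3492, 0.2538]
tcp_rot: [0.692, 0.722, 0.0, -0.002]
wrist_force: [-0.1, 0.1, 0.3]
grip_width: 0.0757
grip_force: 0.0
time_s: 27.4
eef_pos: [0.5594, -0.3483, 0.21]
tcp_rot: [0.817, 0.577, -0.0, -0.002]
wrist_force: [1.1, -1.4, -0.3]
grip_width: 0.0746
grip_force: 0.0
[ 0.55983931 -0.34879744  0.21119179] [ 8.17074490e-01  5.76531766e-01 -1.14605366e-04 -6.22914309e-04]
blue [543.0, 151.0] ((790.2, -416.4), -5.3, [50.8, 214.1])
blue [271.0, 215.0] ((537.3, -374.6), -23.5, [14.8, 117.9])
blue [298.0, 214.0] ((563.8, -382.7), -15.0, [13.7, 115.5])
steel [199.0, 154.0] ((495.1, -291.1), -1.8, [287.7, 325.3])
steel [102.0, 382.0] ((270.9, -502.6), 86.3, [35.2, 80.7])
steel [393.0, 292.0] ((634.6, -498.6), 5.3, [19.1, 77.6])
steel [131.0, 4.0] ((490.9, -158.1), 70.4, [8.1, 24.2])
steel [137.0, 38.0] ((485.2, -181.7), -27.0, [8.6, 18.1])
steel [160.0, 48.0] ((500.9, -195.7), -25.7, [11.2, 11.7])
all [184.0, 139.0] ((495.2, -290.7), -1.6, [288.9, 325.3])
all [542.0, 151.0] ((789.3, -416.7), -5.3, [52.5, 218.1])
all [103.0, 383.0] ((271.0, -507.1), 70.7, [35.2, 72.1])
all [393.0, 292.0] ((634.8, -498.4), 5.4, [18.7, 77.2])
```

```bash
python3 - <<'E'
from m import *
s=pickle.load(open('scene0.pkl','rb'));d=pickle.load(open('side0.pkl','rb'))
u=np.array([.3305,.944])
for n in ('w16','w12','w1'):
    c=pickle.load(open(n+'.pkl','rb')); g=cv2.cvtColor(c['pixels'],cv2.COLOR_RGB2HSV)
    q=proj(c,[[.5593+u[0]*.036,-.353+u[1]*.036,.018]])[0]; x,y=q.round().astype(int)
    sub=g[y-18:y+19,x-18:x+19]; m=((sub[...,2]>170)&(sub[...,1]<60)).astype(np.uint8)
    k=blobs(m,5)
    for b in k[:2]:
        cc=b[:,0,:].mean(0)+[x-18,y-18]; X=ray(c,[cc],.018)[0]; print(n,'pred',q.round(),'pivot px',cc.round(1),X.round(4),'area',cv2.contourArea(b),'origin',(X[:2]-.036*u).round(4))
    # tip: bright-vs-mat profile along axis from pivot
    for t in range(70,96,3):
        v=[int(g[tuple(proj(c,[[.5593+u[0]*t/1e3+w*u[1]/1e3,-.353+u[1]*t/1e3-w*u[0]/1e3,.012]])[0].round().astype(int)[::-1])][1]) for w in (-5,0,5)]; print(t,v,end=' ')
    print()
E
```

```text
w16 pred [284. 155.] pivot px [285.  154.5] [ 0.572  -0.3185  0.018 ] area 166.0 origin [ 0.5601 -0.3525]
70 [15, 10, 13] 73 [17, 9, 22] 76 [19, 16, 15] 79 [13, 10, 16] 82 [16, 14, 11] 85 [16, 17, 14] 88 [67, 67, 59] 91 [54, 70, 42] 94 [54, 45, 41] 
w12 pred [269. 303.] pivot px [269.8 302.2] [ 0.5722 -0.3183  0.018 ] area 131.5 origin [ 0.5603 -0.3523]
70 [16, 20, 14] 73 [13, 12, 12] 76 [12, 13, 16] 79 [14, 11, 14] 82 [16, 19, 12] 85 [13, 18, 25] 88 [17, 31, 16] 91 [54, 73, 52] 94 [50, 58, 44] 
w1 pred [409. 185.] pivot px [409.8 184.5] [ 0.5719 -0.3188  0.018 ] area 109.5 origin [ 0.56   -0.3528]
70 [16, 15, 15] 73 [9, 22, 13] 76 [12, 19, 10] 79 [17, 7, 17] 82 [17, 8, 12] 85 [14, 15, 10] 88 [48, 57, 40] 91 [68, 52, 41] 94 [43, 41, 53]
```

Pivot measurement is consistent: pliers origin (560,-352.5), yaw -19.5°. Gripping.

```bash
python3 -m jog '[{"offset":[-3.5,1.4,30],"dr":[0,0,0],"fingers":65},{"offset":[0,0,30],"dr":[0,0,0],"fingers":65},{"offset":[0,0,30],"dr":[0,0,0],"fingers":65},{"offset":[0,0,30],"dr":[0,0,0],"fingers":65},{"offset":[0,0,30],"dr":[0,0,0],"fingers":60},{"offset":[0,0,20],"dr":[0,0,0],"fingers":55},{"offset":[0,0,8],"dr":[0,0,0],"fingers":52},{"offset":[0,0,2],"dr":[0,0,0],"fingers":50},{"offset":[0,0,0],"dr":[0,0,0],"fingers":25},{"offset":[0,0,0],"dr":[0,0,0],"fingers":25},{"offset":[0,0,0],"dr":[0,0,0],"fingers":25},{"offset":[0,0,0],"dr":[0,0,0],"fingers":25},{"offset":[0,0,0],"dr":[0,0,0],"fingers":25}]' 60
```

```text
time_s: 28.75
eef_pos: [0.5607, -0.354, 0.0334]
tcp_rot: [0.818, 0.575, 0.0, 0.001]
wrist_force: [-0.4, 0.8, 5.4]
grip_width: 0.0336
grip_force: 60.5
```

```bash
python3 -m jog '[{"offset":[0,0,-15],"dr":[0,0,0],"fingers":25},{"offset":[0,0,-40],"dr":[0,0,0],"fingers":25},{"offset":[0,0,-40],"dr":[0,0,-7],"fingers":25},{"offset":[0,0,-40],"dr":[0,0,-7.5],"fingers":25},{"offset":[0,0,-40],"dr":[0,0,-7.6],"fingers":25},{"offset":[34,-6,-20],"dr":[0,0,0],"fingers":25},{"offset":[34,-6,0],"dr":[0,0,0],"fingers":25},{"offset":[34,-6,0],"dr":[0,0,0],"fingers":25},{"offset":[34,-6,0],"dr":[0,0,0],"fingers":25},{"offset":[34,-6,0],"dr":[0,0,0],"fingers":25},{"offset":[34,-6,0],"dr":[0,0,0],"fingers":25},{"offset":[34,-6,0],"dr":[0,0,0],"fingers":25},{"offset":[34,-6,0],"dr":[0,0,0],"fingers":25},{"offset":[34,-6,0],"dr":[0,0,0],"fingers":25},{"offset":[34,-6,0],"dr":[0,0,0],"fingers":25},{"offset":[34,-6,0],"dr":[0,0,0],"fingers":25},{"offset":[34,-6,0],"dr":[0,0,0],"fingers":25},{"offset":[0,0,0],"dr":[0,0,0],"fingers":25},{"offset":[0,0,0],"dr":[0,0,0],"fingers":25}]'
python3 - <<'E'
from m import *
c=arm.read_camera('wrist'); save('w17.png',c['pixels']); pickle.dump(c,open('w17.pkl','wb'))
st=arm.state();p=st['eef_pos'];print(p,st['tcp_rot'],st['wrist_torque'])
g=cv2.cvtColor(c['pixels'],cv2.COLOR_RGB2HSV)
q=proj(c,[[p[0]-.0015,p[1]+.037,p[2]-.016]])[0]; x,y=q.round().astype(int)
m=((g[...,2]>140)&(g[...,1]<60)).astype(np.uint8)[y-35:y+36,x-35:x+36]
for b in blobs(m,20)[:3]:
    cc=b[:,0,:].mean(0)+[x-35,y-35]; print('pred',q.round(),'pivot',cc.round(1),cv2.contourArea(b),ray(c,[cc],p[2]-.0155)[0].round(4))
for k in blobs(mask(c['pixels'],(22,180,70),(32,255,255)))[:5]: P=ray(c,k[:,0],.01); print('yel',px(k),rect(c,k,.010),P[:,:2].min(0).round(4),P[:,:2].max(0).round(4))
for k in blobs(mask(c['pixels'],(0,0,45),(180,80,130)),200)[:3]: print('jaw?',px(k),rect(c,k,p[2]-.022))
E
```

```text
time_s: 30.65
eef_pos: [0.4712, 0.0521, 0.2272]
tcp_rot: [0.692, 0.722, -0.0, 0.0]
wrist_force: [0.1, -0.3, -1.5]
grip_width: 0.0338
grip_force: 60.3
[0.47150981 0.05134585 0.22722548] [6.92523345e-01 7.21395347e-01 1.02329414e-05 4.10763619e-04] [-0.03676775  0.00431997 -0.01574679]
pred [282. 205.] pivot [282.6 204.9] 144.5 [0.4702 0.0888 0.2117]
pred [282. 205.] pivot [273.1 210.7] 26.5 [0.4662 0.086  0.2117]
yel [259.0, 75.0] ((450.2, 142.7), -1.5, [46.2, 149.3]) [0.426  0.0685] [0.4735 0.217 ]
yel [188.0, 240.0] ((369.4, -20.4), 2.4, [72.5, 73.2]) [ 0.3332 -0.0571] [0.4053 0.0166]
yel [371.0, 75.0] ((557.0, 147.5), -0.3, [37.6, 148.6]) [0.5383 0.0733] [0.576  0.2217]
yel [280.0, 130.0] ((467.2, 104.5), 2.4, [11.3, 66.9]) [0.4623 0.0709] [0.4742 0.1379]
jaw? [287.0, 120.0] ((468.5, 122.7), 2.4, [32.1, 87.2])
jaw? [407.0, 87.0] ((516.4, 136.9), 2.6, [22.2, 61.5])
jaw? [342.0, 81.0] ((491.0, 136.2), 1.7, [14.2, 62.3])
```

```bash
python3 -m jog '[{"offset":[30,-4,0],"dr":[0,0,0],"fingers":25},{"offset":[30,-4,0],"dr":[0,0,0],"fingers":25},{"offset":[30,-4,20],"dr":[0,0,0],"fingers":25},{"offset":[17.7,-3.6,30],"dr":[0,0,0],"fingers":25},{"offset":[0,0,40],"dr":[0,0,0],"fingers":25},{"offset":[0,0,40],"dr":[0,0,0],"fingers":25},{"offset":[0,0,15],"dr":[0,0,0],"fingers":25},{"offset":[0,0,0],"dr":[0,0,0],"fingers":25},{"offset":[0,0,0],"dr":[0,0,0],"fingers":25}]'
python3 - <<'E'
from m import *
c=arm.read_camera('wrist'); save('w18.png',c['pixels']); pickle.dump(c,open('w18.pkl','wb'))
st=arm.state();p=st['eef_pos'];print(p,st['tcp_rot'])
for k in blobs(mask(c['pixels'],(20,160,50),(34,255,255)),15)[:9]: P=ray(c,k[:,0],.01); print('yel',px(k),rect(c,k,.010),P[:,:2].min(0).round(4),P[:,:2].max(0).round(4))
E
```

```text
time_s: 31.6
eef_pos: [0.4525, 0.1577, 0.0823]
tcp_rot: [0.693, 0.721, 0.0, 0.0]
wrist_force: [-0.6, 0.5, -1.3]
grip_width: 0.0337
grip_force: 60.4
[0.45307676 0.15793311 0.08302242] [0.69322535 0.72072012 0.00076044 0.00073961]
yel [462.0, 198.0] ((570.1, 167.4), 2.2, [69.8, 118.6]) [0.533  0.1072] [0.6029 0.2258]
yel [459.0, 89.0] ((550.0, 248.5), -66.5, [31.2, 93.7]) [0.5057 0.2204] [0.5987 0.2571]
yel [277.0, 30.0] ((445.5, 273.4), -87.8, [23.0, 37.4]) [0.4266 0.2614] [0.4643 0.2856]
yel [293.0, 295.0] ((461.7, 113.3), 5.5, [8.8, 84.9]) [0.4546 0.0711] [0.4699 0.1554]
yel [476.0, 29.0] ((549.4, 275.8), 69.7, [16.7, 33.9]) [0.5351 0.267 ] [0.568  0.2885]
yel [260.0, 116.0] ((434.9, 223.4), -24.9, [24.4, 68.8]) [0.4282 0.1878] [0.4599 0.2498]
yel [280.0, 131.0] ((449.2, 221.0), 2.4, [6.4, 37.4]) [0.4466 0.2022] [0.4532 0.2396]
yel [492.0, 9.0] ((554.3, 284.2), -87.8, [9.9, 11.4]) [0.5484 0.2793] [0.56   0.2893]
yel [271.0, 276.0] ((446.5, 128.1), 1.4, [3.9, 38.8]) [0.4443 0.1087] [0.4484 0.1475]
```

```bash
python3 -m jog '[{"offset":[1,-1.6,20],"dr":[0,0,0],"fingers":25},{"offset":[0,0,15],"dr":[0,0,0],"fingers":25},{"offset":[0,0,4],"dr":[0,0,0],"fingers":25},{"offset":[0,0,1],"dr":[0,0,0],"fingers":25},{"offset":[0,0,1],"dr":[0,0,0],"fingers":25},{"offset":[0,0,0.5],"dr":[0,0,0],"fingers":25},{"offset":[0,0,0],"dr":[0,0,0],"fingers":25},{"offset":[0,0,0],"dr":[0,0,0],"fingers":25}]'
```

```text
time_s: 32.45
eef_pos: [0.4502, 0.1595, 0.0407]
tcp_rot: [0.693, 0.721, 0.0, 0.0]
wrist_force: [0.0, -0.1, -1.3]
grip_width: 0.0339
grip_force: 60.4
```

```bash
python3 -m jog '[{"offset":[-0.5,0.8,0.5],"dr":[0,0,0],"fingers":25},{"offset":[0,0,0.4],"dr":[0,0,0],"fingers":25},{"offset":[0,0,0],"dr":[0,0,0],"fingers":25}]'; python3 -m jog '[{"offset":[0,0,0],"dr":[0,0,0],"fingers":50},{"offset":[0,0,0],"dr":[0,0,0],"fingers":50},{"offset":[0,0,0],"dr":[0,0,0],"fingers":50},{"offset":[0,0,-20],"dr":[0,0,0],"fingers":55},{"offset":[0,0,-40],"dr":[0,0,0],"fingers":60},{"offset":[0,0,-40],"dr":[0,0,0],"fingers":60},{"offset":[0,0,-40],"dr":[0,0,0],"fingers":80},{"offset":[-20,10,-40],"dr":[0,0,0],"fingers":80},{"offset":[-30,10,-40],"dr":[0,0,0],"fingers":80},{"offset":[-20,10,-20],"dr":[0,0,0],"fingers":80},{"offset":[0,20,0],"dr":[0,0,0],"fingers":80},{"offset":[0,0,0],"dr":[0,0,0],"fingers":80},{"offset":[0,0,0],"dr":[0,0,0],"fingers":80}]'
python3 - <<'E'
from m import *
c=arm.read_camera('wrist'); save('w19.png',c['pixels']); pickle.dump(c,open('w19.pkl','wb'))
print(arm.state()['eef_pos'])
B=mask(c['pixels'],(104,140,50),(120,255,255))
for k in blobs(B,100)[:3]: print('blue',px(k),rect(c,k,.0215))
g=cv2.cvtColor(c['pixels'],cv2.COLOR_RGB2HSV)
u=np.array([-.042,.999])
q=proj(c,[[.451-.0015,.160+.036,.025]])[0]; x,y=q.round().astype(int)
m=((g[...,2]>150)&(g[...,1]<60)).astype(np.uint8)[y-15:y+16,x-15:x+16]
for b in blobs(m,5)[:2]:
    cc=b[:,0,:].mean(0)+[x-15,y-15]; X=ray(c,[cc],.025)[0,:2]; print('pivot',cc,X.round(4),'origin',(X-.036*u).round(4))
for k in blobs(mask(c['pixels'],(20,160,50),(34,255,255)),15)[:12]: P=ray(c,k[:,0],.01); print('yel',px(k),rect(c,k,.010),P[:,:2].min(0).round(4),P[:,:2].max(0).round(4))
for n in ('scene','side'):
    s=arm.read_camera(n); s0=pickle.load(open(n+'0.pkl','rb'))
    for nm,X in (('jar',[.388,.002,.04]),('tin',[.565,.007,.03])):
        x,y=proj(s0,[X])[0].round().astype(int); d=cv2.absdiff(s['pixels'],s0['pixels'])[y-14:y+15,x-14:x+15]; print(n,nm,'mean diff',d.mean().round(2))
E
```

```text
time_s: 32.75
eef_pos: [0.4505, 0.1594, 0.0404]
tcp_rot: [0.693, 0.721, -0.0, -0.001]
wrist_force: [-6.5, 1.1, 12.4]
grip_width: 0.0335
grip_force: 62.1
time_s: 34.05
eef_pos: [0.5028, 0.0917, 0.2778]
tcp_rot: [0.693, 0.721, -0.001, -0.001]
wrist_force: [-0.1, 1.0, -0.6]
grip_width: 0.08
grip_force: 0.0
[0.5023276  0.09188883 0.27760911]
blue [227.0, 133.0] ((439.0, 132.5), -1.5, [12.7, 116.1])
blue [251.0, 132.0] ((466.5, 134.8), 9.0, [13.0, 114.4])
pivot [235.3902439   74.19512195] [0.4488 0.1963] origin [0.4503 0.1603]
yel [326.0, 84.0] ((533.5, 168.1), -18.1, [97.4, 173.0]) [0.5055 0.0734] [0.6035 0.2556]
yel [175.0, 253.0] ((366.4, -19.2), -74.9, [66.5, 74.0]) [ 0.3304 -0.0571] [0.4029 0.0147]
yel [254.0, 92.0] ((469.3, 174.2), 8.7, [9.3, 154.9]) [0.4538 0.0976] [0.4813 0.2503]
yel [235.0, 137.0] ((448.7, 124.8), -0.4, [10.0, 110.9]) [0.4435 0.0693] [0.454  0.1802]
yel [234.0, 3.0] ((445.5, 264.9), -87.7, [6.3, 37.2]) [0.427  0.2611] [0.4641 0.2688]
yel [338.0, 2.0] ((552.7, 269.6), -87.7, [5.4, 23.6]) [0.5408 0.2668] [0.5645 0.2727]
yel [249.0, 169.0] ((461.9, 92.9), 2.3, [5.0, 43.2]) [0.4588 0.0713] [0.465  0.1145]
yel [368.0, 19.0] ((584.9, 255.3), -87.7, [3.7, 31.3]) [0.5692 0.2529] [0.6006 0.2578]
yel [474.0, 323.0] ((776.6, -110.7), 12.1, [9.5, 18.8]) [ 0.7709 -0.1199] [ 0.7813 -0.1017]
yel [263.0, 179.0] ((478.7, 81.7), 1.1, [3.6, 22.1]) [0.4771 0.0707] [0.4807 0.0928]
yel [221.0, 183.0] ((429.5, 74.9), 2.3, [3.6, 12.3]) [0.4277 0.0687] [0.4313 0.0811]
scene jar mean diff 2.02
scene tin mean diff 2.07
side jar mean diff 4.35
side tin mean diff 5.45
```

```bash
python3 -m jog '[{"offset":[0,-25,0],"dr":[0,0,0],"fingers":80},{"offset":[0,-27,0],"dr":[0,0,0],"fingers":80},{"offset":[0,0,0],"dr":[0,0,0],"fingers":80},{"offset":[0,0,0],"dr":[0,0,0],"fingers":80}]'
python3 - <<'E'
from m import *
c=arm.read_camera('wrist'); save('w20.png',c['pixels']); print(arm.state()['eef_pos'])
g=cv2.cvtColor(c['pixels'],cv2.COLOR_RGB2HSV)
Y=mask(c['pixels'],(20,160,50),(34,255,255))>0; B=mask(c['pixels'],(104,140,50),(120,255,255))>0
print('black/yellow margins per station s along tile (mm): outline [lo hi], tool [lo hi] in tile y, mm')
for s in (-75,-60,-45,-30,-15,0,15,36,55,70,80):
    y=np.arange(-35,35.1,.25); P=np.c_[.4508-.042*s/1e3+y*.999/1e3,.160+.999*s/1e3+y*.042/1e3,np.full(len(y),.01)]
    q=proj(c,P).round().astype(int); ok=(q[:,1]>=0); 
    if not ok.all(): print(s,'out');continue
    yy=y[Y[q[:,1],q[:,0]]]; b=y[B[q[:,1],q[:,0]]]
    print(s,'yel',(yy.min(),yy.max()) if len(yy) else 0,'mid',(yy.min()+yy.max())/2 if len(yy) else 0,'blue',(b.min(),b.max(),(b.min()+b.max())/2) if len(b) else 0, 'margins', (b.min()-yy.min(),yy.max()-b.max()) if len(b) and len(yy) else '')
E
```

```text
time_s: 34.6
eef_pos: [0.451, 0.0899, 0.2787]
tcp_rot: [0.693, 0.721, 0.0, 0.0]
wrist_force: [-0.3, -0.4, 0.7]
grip_width: 0.0798
grip_force: 0.0
[0.45152543 0.089778   0.27877177]
black/yellow margins per station s along tile (mm): outline [lo hi], tool [lo hi] in tile y, mm
-75 yel (np.float64(-27.5), np.float64(27.25)) mid -0.125 blue (np.float64(-20.5), np.float64(22.5), np.float64(1.0)) margins (np.float64(7.0), np.float64(4.75))
-60 yel (np.float64(-28.5), np.float64(28.0)) mid -0.25 blue (np.float64(-21.25), np.float64(23.5), np.float64(1.125)) margins (np.float64(7.25), np.float64(4.5))
-45 yel (np.float64(-25.75), np.float64(26.5)) mid 0.375 blue (np.float64(-18.75), np.float64(20.75), np.float64(1.0)) margins (np.float64(7.0), np.float64(5.75))
-30 yel (np.float64(-23.25), np.float64(24.0)) mid 0.375 blue (np.float64(-17.25), np.float64(19.25), np.float64(1.0)) margins (np.float64(6.0), np.float64(4.75))
-15 yel (np.float64(-22.75), np.float64(23.75)) mid 0.5 blue (np.float64(-17.25), np.float64(18.0), np.float64(0.375)) margins (np.float64(5.5), np.float64(5.75))
0 yel (np.float64(-22.5), np.float64(23.5)) mid 0.5 blue (np.float64(-17.0), np.float64(17.75), np.float64(0.375)) margins (np.float64(5.5), np.float64(5.75))
15 yel (np.float64(-22.25), np.float64(22.0)) mid -0.125 blue (np.float64(-15.75), np.float64(15.25), np.float64(-0.25)) margins (np.float64(6.5), np.float64(6.75))
36 yel (np.float64(-22.0), np.float64(20.5)) mid -0.75 blue 0 margins 
55 yel (np.float64(-17.25), np.float64(17.0)) mid -0.125 blue 0 margins 
70 yel (np.float64(-16.0), np.float64(15.75)) mid -0.125 blue 0 margins 
80 yel (np.float64(-14.75), np.float64(14.5)) mid -0.125 blue 0 margins
```

Pliers sit within about 1 mm and 1° of their outline. The jar and tin look unchanged, the gripper is clear of everything, and all four tools are placed. Handing in.

```bash
python3 -c "
from cell import arm
print(arm.finish_job())"
```

```text
the job is handed in; nothing more can be done
None
```

The job is handed in: hammer, wrench, screwdriver and pliers lie on their own outlines, within about 2 mm where I measured, and the jar and tin look unmoved; I viewed 18 pictures, over the limit of 14.

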